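# Start a screw cap on the pump head's threaded neck

## Task

Close the pump head with the octagonal steel screw cap that is lying on its side on the bench. Set the cap level, mouth down, on the threaded neck, turn it backward (anticlockwise seen from above) until it drops a step into the thread, then turn it forward (clockwise) until it is fully home, and let go. Do not force the thread, and leave the other things on the bench where they are.

Things in the scene. Friction and masses are not known exactly. Their poses are not given: they have to be found in the camera images.
- cap_mid (a point): centre of the loose cap: steel octagonal cup, 52 mm across flats, 56 across corners, 40 mm tall, 0.32 kg. z axis from its open mouth (20 mm below the centre) to its closed crown (20 mm above); the flats' normals lie at 0, 45, 90... degrees from its x axis about z. Starts lying on a flat, the crown roughly towards the robot. Put on the bench within 45 degrees of upright it settles upright
- cap: the same cap, origin at the centre of its mouth, same axes. Wall 4.5 mm, crown 6 mm thick. Inside are three thread lugs at 0, 120 and 240 degrees from its x axis about z, each 4.2 mm wide (13 degrees) and 4 mm tall, undersides 4 mm above the mouth, reaching in to 15.3 mm from the axis
- neck (a point): top centre of the upright threaded steel neck of the fixed pump head, 99 mm above the bench; z up. Its core is 28 mm across, the top 9 mm tapering to 18 mm; the thread turns are 40 mm across, and the cap goes over them with 1.5 mm to spare all round. Cap's centre above this point: 0 to 6 mm while it rests on top of the turns, about -4 mm once dropped in the gaps, about -9 mm home
- thread (a point): on the neck's axis, 20 mm below its top; same axes. Right-hand thread of three equal starts. Anticlockwise from its x axis seen from above, each start (plus 0, 120, 240 degrees) has a stop rib at 0-10 degrees, a turn rising 6 mm from 10 to 86, an open entry gap at 86-120. A lug on top of a turn is stopped by the rib when turned forward; turned backward it climbs, then falls about 9 mm into the gap
- home (a point): on the neck's axis, 9 mm below its top: where the cap's centre lies when home. From the gaps the cap turns forward (clockwise) 76 to 97 degrees under the turns and sinks 5 mm, until its lugs meet the ribs with their centres at 17 degrees (plus 0, 120, 240): home. It sinks and drops by its own weight when not gripped tightly
- head: the pump head, fixed; origin on the bench under the neck's axis, same axes as the neck. A block 84 mm square, top at 58 mm, with a cylinder 60 mm across (top at 70 mm) on its +y side out to 102 mm, on a plate 170 x 200 mm, 12 mm thick, centred at x 25, y 10 mm. A pressure gauge 66 mm across, top at 168 mm, stands at x 85, y 85 mm
- round_cap_mid (a point): bystander: centre of a smaller round steel cap with a knob, 40 mm across, 42 mm tall, standing upright
- ferrule: bystander: flat steel ring, 50 mm across, 13 mm high, origin at the centre of its underside
- spanner_grip (a point): bystander: grip of a steel spanner 170 mm long, lying flat, its x axis along the handle towards the head
- jar_mid (a point): bystander: centre of an upright glass jar 60 mm across, 85 mm tall
- bottle_mid (a point): bystander: centre of an upright amber bottle 60 mm across, 140 mm tall
- beaker_mid (a point): bystander: centre of a glass beaker 68 mm across, 75 mm tall
- plug_mid (a point): bystander: centre of an upright small steel plug 26 mm across, about 35 mm tall
Not all that is in view belongs to the job. What is shaped like the cap but yellow is not meant.

How it is judged:
By the outcome, as a careful person would: the job done as asked, in the order asked, and still so for the second after the job is handed in, with the robot touching nothing.
It also fails if it takes over 64 s, if anything falls off the work surface, if the arm or the gripper's body presses on something with over 40 N, if the wrist force passes 120 N, or if a joint passes its speed limit or range.

## Robot

A 6-joint arm with a two-finger parallel gripper is mounted at the origin on the work surface. World frame = base frame: x ahead of the robot, y to its left, z up, the work surface at z = 0. Lengths are in m, angles in rad, forces in N, time in s.
With the tool pointing down it reaches from about 0.425 to 0.95 m from the base axis. Payload 3.5 kg.
Tool frame: the origin (TCP) lies between the finger pads; the fingertips stand 17 mm ahead of it and the grasp point (between the pads) lies 2 mm behind it; z points along the fingers, y is the direction in which the jaws open and shut (so a half turn about z gives the same grasp; the last joint's range is limited). The gripper opens to 85 mm and grips with 20 to 120 N. Pads are 22 mm wide; open, the fingers measure 114 mm over their backs; the gripper's body (76 mm by 85 mm) begins 54 mm behind the grasp point. The pads swing forward as they close: fully open they stand 13 mm farther back than shut.
Start: joints at [1.142, 0.286, 1.577, -0, 1.279, -0.15], TCP at [0.186, 0.649, 0.209] pointing down, gripper open.
Joint ranges: [-2.77, 2.77], [-0.9, 2.22], [0.21, 2.48], [-1.53, 4.67], [0.24, 2.81], [-2.84, 2.84]. Speed limits (rad/s): [2.79, 2.79, 3.14, 3.14, 3.14, 3.14].

## Interface

Orientations are given as a unit quaternion [x, y, z, w].
In Python, from plant import ctrl gives the robot as it stands.
- The arm moves only by the tool carry_out, never from a script. Its argument "commands" is a list of rows, each an object with "delta_pos": the shift along the tool's x, y, z in m, a list of three; "delta_rot": the turn, a rotation vector about the tool's x, y, z in rad, a list of three; "claw": the opening in per cent of the stroke, from 0 (shut) to 100 (fully open). A call has 1 to 8 rows; each row is the pose to reach, as a shift and turn from the pose measured when the call began, along the tool's axes at that moment; what a row does not reach only later rows make up. A row lasts 1/12 s, in which the tool goes at most 41.7 mm and 7.16 degrees, less where a joint would pass 70% of its speed; a pose out of reach is approached as far as the arm can. A call with a gripper value outside its range is refused whole. The fingers move at their own pace and stop on an object; "force" is the grip in N (left out, the last holds). Time passes only in rows, so rows that repeat a pose let the fingers close. It gives the time, the measured TCP pose, the force and the opening at its end, in the units of the state.
- ctrl.get_state(): the state, without advancing time (a new reading comes with each control period).
- ctrl.read_camera(name): name is "scene" or "top" or "wrist"; returns (picture, depth): 384x512x3 uint8, red, green, blue; 384x512 float32, m along the optical axis (not along the pixel's ray), 0 where there is no reading.
- ctrl.camera_info(name): a dict with "fx", "fy", "cx", "cy" (pixels), "k1" (the pictures are not rectified: a ray, as slopes to the right and down, at radius r is drawn at 1 + k1 r^2 times it, then the intrinsics apply), "rvec" (rotation vector, rad) and "tvec" (3), from world to camera coordinates, as OpenCV has them; the wrist camera has in their place "mount" (4x4, takes a point from camera to tool coordinates, whose origin is the TCP and whose axes are the flange's). Camera axes: x right, y down, z forward; pixel columns grow to the right and rows downward; lengths in m; the calibration is good to about 2 mm. A picture is of the moment at which its call begins: read the wrist's pose just before it. camera_info takes no time and is no camera call.
- ctrl.sign_off(): hands the job in, once; it reports no verdict.
The state is a dict: "time": time; "qpos": joint angles; "dq": joint speeds; "joint_efforts": joint torques, N m; "eef_pos": TCP position; "tcp_rot": TCP orientation; "contact_force": force on the tool from outside, world axes, zero at the start; "wrist_torque": the same for the moment, N m; "opening": opening from 0.0 (shut) to 1.0 (fully open).
Only numpy, scipy, OpenCV 4.12 (cv2) and the standard library are available. Lean on these libraries where they do the work, as an engineer would, in place of code of your own. Each camera call takes 0.05 s, during which the arm holds its last target.

## Working session

There is one attempt and no reset: what is moved stays moved. The work goes in short steps, Python scripts to look and compute and a tool call to move; the robot and the scene stay as the last step left them, time stands still between calls to the robot, and variables do not carry over. Pictures are saved under pics/ and viewed, and the job is handed in when it is done.

Besides the shell and the picture viewer there is one more tool, called after "Emit:" as name(argument=value, ...) on one line, values as JSON. carry_out: Moves the arm, as the interface text tells. Its arguments: {"type":"object","properties":{"commands":{"type":"array"},"force":{"type":"number"}},"required":["commands"]}

```bash
ls; mkdir -p pics
cat > h.py <<'E'
import numpy as np, cv2
from scipy.spatial.transform import Rotation as R
from plant import ctrl
def snap(n,fn):
    s=ctrl.get_state(); im,d=ctrl.read_camera(n); cv2.imwrite(f'pics/{fn}.png',im[:,:,::-1]); np.savez(f'pics/{fn}.npz',im=im,d=d,p=s['eef_pos'],q=s['tcp_rot']); return im,d
def world(n,fn):
    z=np.load(f'pics/{fn}.npz'); d=z['d']; i=ctrl.camera_info(n)
    K=np.array([[i['fx'],0,i['cx']],[0,i['fy'],i['cy']],[0,0,1.]]); h,w=d.shape
    u,v=np.meshgrid(np.arange(w),np.arange(h))
    p=cv2.undistortPoints(np.stack([u,v],-1).reshape(-1,1,2).astype(np.float64),K,np.array([i['k1'],0,0,0.])).reshape(h,w,2)
    c=np.dstack([p[...,0]*d,p[...,1]*d,d])
    if 'mount' in i:
        M=np.array(i['mount']); t=c@M[:3,:3].T+M[:3,3]
        W=t@R.from_quat(z['q']).as_matrix().T+z['p']
    else:
        Rm=R.from_rotvec(np.ravel(i['rvec'])).as_matrix(); W=(c-np.ravel(i['tvec']))@Rm
    W[d==0]=np.nan
    return z['im'],W
E
python3 - <<'E'
from h import *
s=ctrl.get_state(); print(s)
for n in['scene','top','wrist']: snap(n,n+'0'); print(ctrl.camera_info(n))
E
```

```text
pics
{'time': 0.0, 'qpos': array([ 1.14202370e+00,  2.87196287e-01,  1.57820468e+00, -1.21243032e-05,
        1.27858708e+00, -1.50020573e-01]), 'dq': array([ 0.00140241, -0.00073264, -0.0005418 , -0.00054139, -0.00211669,
        0.00069198]), 'joint_efforts': array([-3.92250231e-04, -4.05971575e+01, -2.92630577e+01, -1.88500585e-04,
        5.69128519e-03,  9.01352678e-06]), 'eef_pos': array([0.1854161 , 0.64828702, 0.20781184]), 'tcp_rot': array([ 1.38923385e-01,  9.90302408e-01, -1.14954956e-03, -3.36230153e-04]), 'contact_force': array([-0.093349  ,  0.16821658,  0.0863078 ]), 'wrist_torque': array([ 0.07077235, -0.01947362, -0.00686528]), 'opening': 0.9993012355379204}
{'fx': 420.5968285764336, 'fy': 420.5968285764336, 'cx': 252.84471073535997, 'cy': 196.921773838613, 'k1': 0.01744908525232439, 'rvec': array([ 1.78537621,  1.75767696, -0.70352271]), 'tvec': array([ 0.07988868, -0.31759015,  1.41136273])}
{'fx': 486.91958366779136, 'fy': 486.91958366779136, 'cx': 257.9868905669044, 'cy': 189.2358680318113, 'k1': -0.03469208090529583, 'rvec': array([ 2.07771585, -2.1368728 ,  0.22889172]), 'tvec': array([-0.09578541,  0.53355461,  1.40756494])}
{'fx': 266.25805959723664, 'fy': 266.25805959723664, 'cx': 253.70965900844735, 'cy': 193.53075483851197, 'k1': -0.02538915096458625, 'mount': array([[ 3.92438337e-04, -9.52053204e-01, -3.05932253e-01,
         7.90088003e-02],
       [ 9.99999908e-01,  3.20815703e-04,  2.84391990e-04,
         3.12036426e-04],
       [-1.72608434e-04, -3.05932337e-01,  9.52053242e-01,
        -1.66429353e-01],
       [ 0.00000000e+00,  0.00000000e+00,  0.00000000e+00,
         1.00000000e+00]])}
```

View pics/scene0.png

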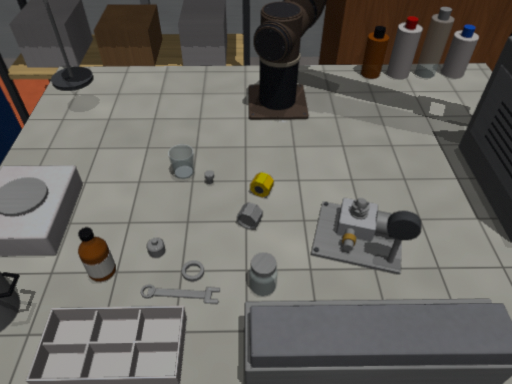

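View pics/top0.png

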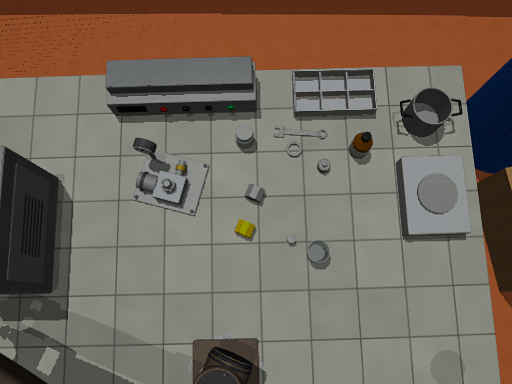

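View pics/wrist0.png

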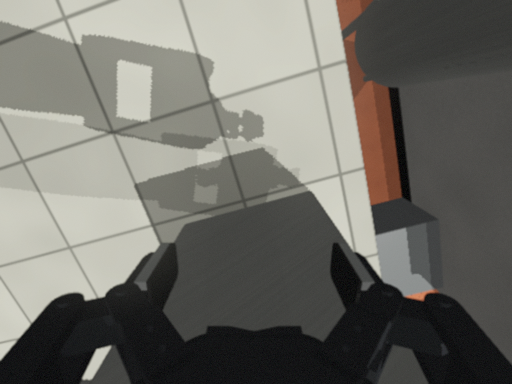

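The cap is the grey octagon at about (250,215) in scene and (255,193) in top. The yellow decoy is at (262,185) in scene and (245,229) in top. The head is at (360,210) in scene and (168,186) in top.

Run:
```python
from h import *
for n,pts in [('top',{'cap':(255,193),'yel':(245,229),'neck':(168,186),'jar':(245,136),'gauge':(144,146)}),('scene',{'cap':(250,215),'neck':(361,204)})]:
    im,W=world(n,n+'0')
    for k,(u,v) in pts.items(): print(n,k,W[v-1:v+2,u-1:u+2].reshape(-1,3).round(3)[[0,4,8]].tolist())
    c0=W[pts['cap'][1],pts['cap'][0]]
    m=(np.abs(W[...,:2]-c0[:2]).max(-1)<.06)&(W[...,2]>.008)&(W[...,2]<.08)
    print(m.sum(), W[m].min(0),W[m].max(0))
    v,u=np.where(m);sl=np.s_[v.min()-8:v.max()+8,u.min()-8:u.max()+8]
    cv2.imwrite(f'pics/{n}c.png',cv2.resize(im[sl][:,:,::-1],None,fx=10,fy=10,interpolation=cv2.INTER_CUBIC))
    print(v.min(),u.min())
    # box top of cap
    t=m&(W[...,2]>.045); p=W[t][:,:2]; print(p.mean(0),cv2.minAreaRect(p.astype(np.float32)), np.median(W[t][:,2]))
im,W=world('top','top0')
c0=W[186,168]; m=(np.linalg.norm(W[...,:2]-c0[:2],axis=-1)<.03)&(W[...,2]>.08); print(W[m].round(3).tolist())
sl=np.s_[125:220,125:215]; cv2.imwrite('pics/headc.png',cv2.resize(im[sl][:,:,::-1],None,fx=6,fy=6,interpolation=cv2.INTER_CUBIC))
```

```text
top cap [[0.524, -0.098, 0.052], [0.52, -0.101, 0.057], [0.517, -0.104, 0.053]]
top yel [[0.415, -0.066, 0.055], [0.412, -0.069, 0.052], [0.409, -0.072, 0.054]]
top neck [[0.541, 0.155, 0.101], [0.54, 0.154, 0.094], [0.537, 0.151, 0.092]]
top jar [[0.693, -0.073, 0.087], [0.69, -0.076, 0.088], [0.688, -0.079, 0.084]]
top gauge [[0.645, 0.213, 0.165], [0.641, 0.21, 0.168], [0.64, 0.208, 0.164]]
274 [ 0.46004878 -0.15954153  0.00809783] [ 0.57943554 -0.06724316  0.06088208]
177 244
[ 0.52452793 -0.09692781] ((0.5254755020141602, -0.09649267047643661), (0.04165683686733246, 0.04050413519144058), 66.65876770019531) 0.05130517649197924
scene cap [[0.547, -0.098, 0.055], [0.545, -0.096, 0.049], [0.549, -0.093, 0.05]]
scene neck [[0.556, 0.154, 0.099], [0.557, 0.157, 0.097], [0.557, 0.16, 0.093]]
416 [ 0.49649168 -0.12959583  0.00804372] [ 0.5553901  -0.06611558  0.05554937]
202 236
[ 0.52768491 -0.09693719] ((0.5265771746635437, -0.09800677746534348), (0.03719007968902588, 0.04223112761974335), 62.9499626159668) 0.05106443194422415
[[0.567, 0.162, 0.084], [0.566, 0.158, 0.086], [0.564, 0.1
[... 2162 characters left out ...]
, 0.151, 0.092], [0.536, 0.147, 0.097], [0.538, 0.146, 0.089], [0.538, 0.143, 0.088], [0.538, 0.14, 0.086], [0.537, 0.171, 0.081], [0.537, 0.168, 0.082], [0.534, 0.163, 0.094], [0.534, 0.156, 0.095], [0.534, 0.154, 0.094], [0.533, 0.15, 0.096], [0.535, 0.149, 0.087], [0.536, 0.147, 0.084], [0.536, 0.144, 0.085], [0.533, 0.169, 0.089], [0.534, 0.168, 0.083], [0.533, 0.164, 0.086], [0.532, 0.16, 0.091], [0.533, 0.158, 0.086], [0.532, 0.155, 0.088], [0.533, 0.153, 0.083], [0.533, 0.144, 0.081], [0.533, 0.141, 0.081], [0.531, 0.167, 0.084], [0.529, 0.164, 0.088], [0.529, 0.16, 0.092], [0.528, 0.157, 0.093], [0.529, 0.155, 0.087], [0.531, 0.153, 0.081], [0.53, 0.146, 0.085], [0.527, 0.15, 0.082]]
```

View pics/topc.png

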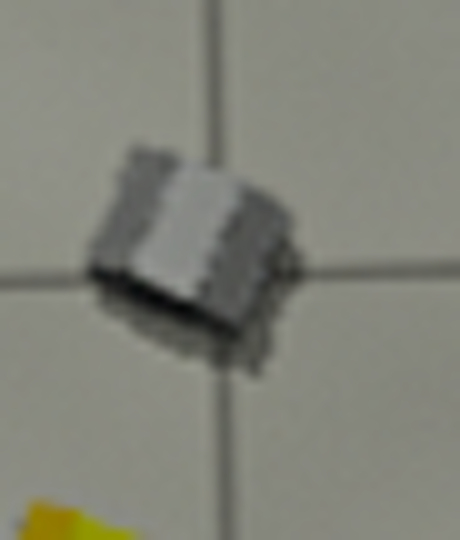

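View pics/headc.png

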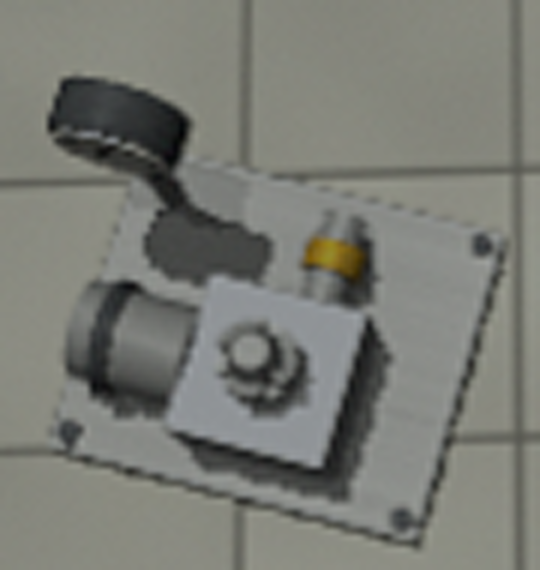

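View pics/scenec.png

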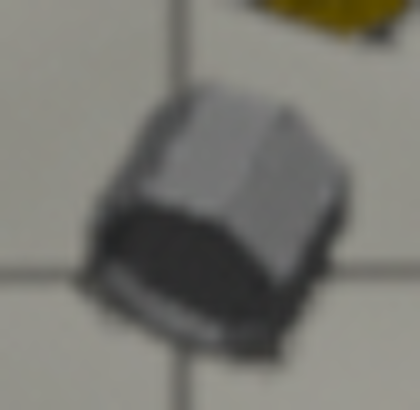

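```bash
cat >> h.py <<'E'
def az(a,tilt=0.,taz=0.):
    """tool down with tool x at azimuth a(deg); then tilted: body leans away, tool z gets horizontal comp toward azimuth taz by tilt deg"""
    b=R.from_euler('z',a,degrees=True)*R.from_matrix(np.diag([1.,-1,-1]))
    t=np.radians(taz); ax=np.array([np.sin(t),-np.cos(t),0])  # rotates -z toward taz
    return R.from_rotvec(ax*np.radians(tilt))*b
def goto(p,rot):
    s=ctrl.get_state(); r0=R.from_quat(s['tcp_rot'])
    dp=r0.inv().apply(np.array(p)-s['eef_pos']); dr=(r0.inv()*rot).as_rotvec()
    print('dp',dp.round(4).tolist(),'dr',dr.round(3).tolist(),'rows',max(np.linalg.norm(dp)/.0417,np.degrees(np.linalg.norm(dr))/7.16).round(1))
def st():
    s=ctrl.get_state(); M=R.from_quat(s['tcp_rot']).as_matrix()
    print('t',round(s['time'],2),'p',s['eef_pos'].round(4),'xaz',np.degrees(np.arctan2(M[1,0],M[0,0])).round(1),'z',M[:,2].round(3),'F',s['contact_force'].round(1),'T',s['wrist_torque'].round(2),'op',round(s['opening'],3),'q',s['qpos'].round(2))
E
python3 - <<'E'
from h import *
im,W=world('top','top0')
m=W[...,2]>.03
H=np.clip(W[...,2]/.3,0,1); cv2.imwrite('pics/hm.png',cv2.applyColorMap((np.nan_to_num(H)*255).astype(np.uint8),2))
for u,v in[(30,230),(55,200),(180,95),(95,180)]: print(W[v,u].round(3))
print(az(0).apply(np.eye(3)), az(0,45,0).apply([0,0,1]))
goto([.547,.156,.27],az(165))
E
```

```text
[0.408 0.515 0.179]
[0.521 0.516 0.026]
[0.822 0.119 0.102]
[ 0.588  0.403 -0.001]
[[ 1.  0.  0.]
 [ 0. -1.  0.]
 [ 0.  0. -1.]] [ 0.70710678  0.         -0.70710678]
dp [-0.483, -0.374, -0.0613] dr [-0.002, -0.0, -0.017] rows 14.7
```

Emit:
carry_out(commands=[{"delta_pos":[0,0,-0.04],"delta_rot":[0,0,0],"claw":100},{"delta_pos":[0,0,-0.08],"delta_rot":[0,0,0],"claw":100},{"delta_pos":[-0.02,-0.02,-0.11],"delta_rot":[0,0,0],"claw":100},{"delta_pos":[-0.48,-0.37,-0.11],"delta_rot":[0,0,0],"claw":100},{"delta_pos":[-0.48,-0.37,-0.11],"delta_rot":[0,0,0],"claw":100},{"delta_pos":[-0.48,-0.37,-0.11],"delta_rot":[0,0,0],"claw":100},{"delta_pos":[-0.48,-0.37,-0.11],"delta_rot":[0,0,0],"claw":100},{"delta_pos":[-0.48,-0.37,-0.11],"delta_rot":[0,0,0],"claw":100}])

```text
time: 0.82
eef_pos: [0.3245, 0.4552, 0.318]
tcp_rot: [0.139, 0.99, -0.001, -0.0]
contact_force: [1.4, 0.2, 0.4]
opening: 0.997
```

Run:
```python
from h import *
st(); goto([.547,.156,.27],az(165))
```

```text
t 0.82 p [0.3245 0.4552 0.318 ] xaz 164.1 z [-0.001 -0.002 -1.   ] F [1.4 0.2 0.4] T [ 0.02 -0.03 -0.  ] op 0.997 q [ 0.77 -0.03  1.73 -0.    1.44 -0.52]
dp [-0.2961, -0.2265, 0.0484] dr [-0.002, -0.0, -0.016] rows 9.0
```

Emit:
carry_out(commands=[{"delta_pos":[-0.296,-0.2265,0.0],"delta_rot":[0,0,0],"claw":100},{"delta_pos":[-0.296,-0.2265,0.0],"delta_rot":[0,0,0],"claw":100},{"delta_pos":[-0.296,-0.2265,0.0],"delta_rot":[0,0,0],"claw":100},{"delta_pos":[-0.296,-0.2265,0.0],"delta_rot":[0,0,0],"claw":100},{"delta_pos":[-0.296,-0.2265,0.04],"delta_rot":[0,0,0],"claw":100},{"delta_pos":[-0.296,-0.2265,0.04],"delta_rot":[0,0,0],"claw":100},{"delta_pos":[-0.296,-0.2265,0.04],"delta_rot":[0,0,0],"claw":100},{"delta_pos":[-0.296,-0.2265,0.04],"delta_rot":[0,0,0],"claw":100}])

```text
time: 1.48
eef_pos: [0.5212, 0.1897, 0.2864]
tcp_rot: [0.139, 0.99, -0.001, -0.0]
contact_force: [0.5, 1.4, -0.2]
opening: 1.001
```

Emit:
carry_out(commands=[{"delta_pos":[-0.03,-0.02,0.0],"delta_rot":[0,0,0],"claw":100},{"delta_pos":[-0.03,-0.02,0.0],"delta_rot":[0,0,0],"claw":100},{"delta_pos":[-0.03,-0.02,0.0],"delta_rot":[0,0,0],"claw":100}])

```text
time: 1.73
eef_pos: [0.5452, 0.1605, 0.2855]
tcp_rot: [0.141, 0.99, -0.001, -0.001]
contact_force: [-0.7, 1.0, 0.1]
opening: 1.001
```

Run:
```python
from h import *
st(); snap('wrist','wn'); goto([.52,-.095,.27],az(165))
```

```text
t 1.73 p [0.5452 0.1605 0.2855] xaz 163.8 z [-0.003 -0.002 -1.   ] F [-0.7  1.   0.1] T [0.02 0.01 0.04] op 1.001 q [ 0.11  0.    1.75 -0.    1.39 -1.18]
dp [-0.0474, -0.2535, 0.0164] dr [-0.002, -0.002, -0.018] rows 6.2
```

View pics/wn.png

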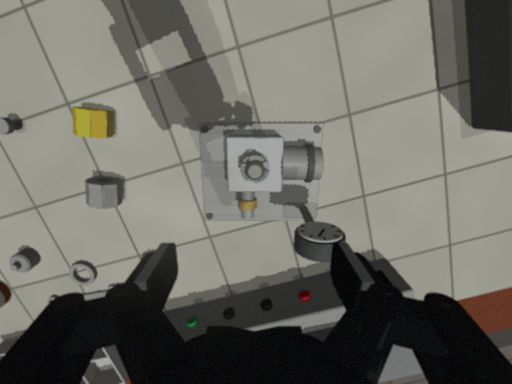

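The wrist view shows the neck top at about (256,170), the head plate at (203-323, 123-220), and the cap at (103,192).

Run:
```python
from h import *
im,W=world('wrist','wn')
c=W[170,256]; print(c)
d=np.linalg.norm(W[...,:2]-c[:2],axis=-1)
m=(d<.04)&(W[...,2]>.094); p=W[m]; print('top',m.sum(),p.mean(0),(p.min(0)+p.max(0))/2, p.max(0)-p.min(0))
for lo in(.07,.074,.08):
  m=(d<.04)&(W[...,2]>lo); p=W[m]; print(lo,m.sum(),cv2.minEnclosingCircle(p[:,:2].astype(np.float32)))
m=(W[...,2]>.052)&(W[...,2]<.0625)&(d<.09); p=W[m]; 
print('block',cv2.minAreaRect(p[:,:2].astype(np.float32)),np.median(p[:,2]))
m=(W[...,2]>.008)&(W[...,2]<.017)&(d<.19); p=W[m]; 
print('plate',cv2.minAreaRect(p[:,:2].astype(np.float32)),np.median(p[:,2]))
m=(W[...,2]>.12)&(d<.19); p=W[m]; print('gauge',p.min(0),p.max(0))
cv2.imwrite('pics/wn2.png',cv2.resize(im[110:230,190:350][:,:,::-1],None,fx=5,fy=5,interpolation=cv2.INTER_CUBIC))
u,v=103,192; c=W[v,u]; print('cap',c); m=(np.linalg.norm(W[...,:2]-c[:2],axis=-1)<.06)&(W[...,2]>.046); p=W[m]; print(p.mean(0),cv2.minAreaRect(p[:,:2].astype(np.float32)))
```

```text
[0.54600425 0.16336916 0.10134802]
top 14975 [0.53198491 0.16727211 0.39066629] [0.54159412 0.16364678 0.25187467] [0.04616849 0.07941846 0.31571388]
0.07 15382 ((0.5454635620117188, 0.1635364294052124), 0.04007546603679657)
0.074 15382 ((0.5454635620117188, 0.1635364294052124), 0.04007546603679657)
0.08 15351 ((0.5454635620117188, 0.1635364294052124), 0.04007546603679657)
block ((0.5687419772148132, 0.17967987060546875), (0.13320468366146088, 0.11522869020700455), 73.77725982666016) 0.05960216906470098
plate ((0.5739551186561584, 0.1631614714860916), (0.20044368505477905, 0.17070141434669495), 73.61763000488281) 0.013661822751197428
gauge [0.5119746  0.08881094 0.12046887] [0.66543116 0.25233463 0.40973161]
cap [ 0.52332078 -0.08304322  0.05159929]
[ 0.52577302 -0.09361174  0.05191667] ((0.5261417627334595, -0.09586634486913681), (0.03820056468248367, 0.041300948709249496), 64.58536529541016)
```

View pics/wn2.png

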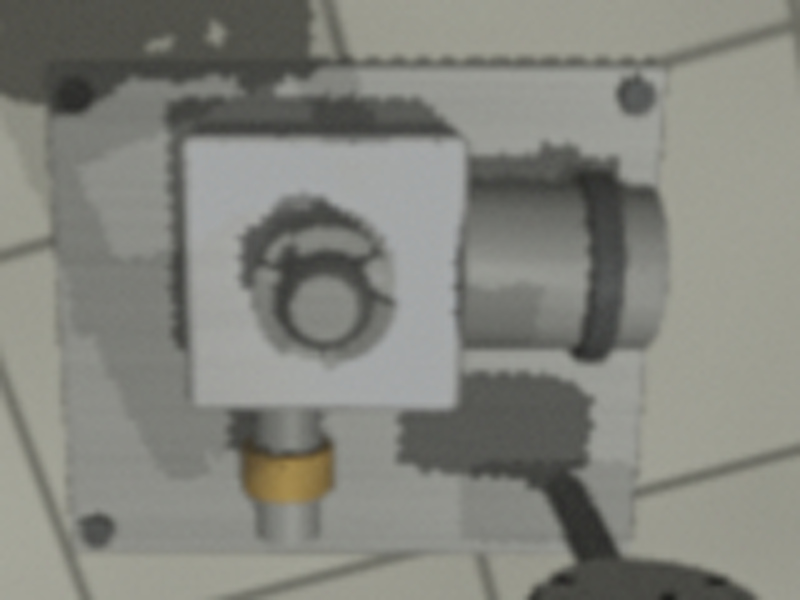

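Emit:
carry_out(commands=[{"delta_pos":[-0.02,-0.25,0.015],"delta_rot":[0,0,0],"claw":100},{"delta_pos":[-0.02,-0.25,0.015],"delta_rot":[0,0,0],"claw":100},{"delta_pos":[-0.02,-0.25,0.015],"delta_rot":[0,0,0],"claw":100},{"delta_pos":[-0.02,-0.25,0.015],"delta_rot":[0,0,0],"claw":100},{"delta_pos":[-0.02,-0.25,0.015],"delta_rot":[0,0,0],"claw":100},{"delta_pos":[-0.02,-0.25,0.015],"delta_rot":[0,0,0],"claw":100},{"delta_pos":[-0.02,-0.25,0.015],"delta_rot":[0,0,0],"claw":100},{"delta_pos":[-0.02,-0.25,0.015],"delta_rot":[0,0,0],"claw":100}])

```text
time: 2.45
eef_pos: [0.4941, -0.0845, 0.2715]
tcp_rot: [0.141, 0.99, -0.001, -0.001]
contact_force: [-0.1, 0.3, 0.4]
opening: 1.0
```

Run:
```python
from h import *
st(); snap('wrist','wc')
```

```text
t 2.45 p [ 0.4941 -0.0845  0.2715] xaz 163.8 z [-0.002 -0.001 -1.   ] F [-0.1  0.3  0.4] T [-0.01  0.    0.06] op 1.0 q [-0.37 -0.15  1.92 -0.    1.37 -1.66]
```

View pics/wc.png

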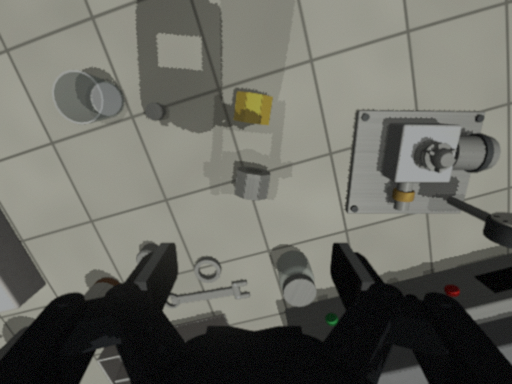

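Run:
```python
from h import *
for n,f in(('wrist','wn'),('wrist','wc'),('top','top0'),('scene','scene0')):
    im,W=world(n,f); c=np.array([.547,.159])
    d=np.linalg.norm(W[...,:2]-c,axis=-1)
    m=(d<.016)&(W[...,2]>.092)&(W[...,2]<.108); p=W[m]; print(f,'top',m.sum(),p.mean(0).round(4),((p.min(0)+p.max(0))/2).round(4),(p.max(0)-p.min(0)).round(3))
    m=(d<.028)&(W[...,2]>.066)&(W[...,2]<.108); p=W[m][:,:2].astype(np.float32); print('   turns',cv2.minEnclosingCircle(p))
    m=(W[...,2]>.008)&(W[...,2]<.017)&(d<.16); p=W[m]; print('   plate',cv2.minAreaRect(p[:,:2].astype(np.float32)))
    c=np.array([.525,-.096]); d=np.linalg.norm(W[...,:2]-c,axis=-1)
    m=(d<.045)&(W[...,2]>.02)&(W[...,2]<.06); p=W[m][:,:2].astype(np.float32); print('   cap',cv2.minAreaRect(p))
    m=(d<.045)&(W[...,2]>.0475)&(W[...,2]<.06); q=W[m]; print('   captop',q.mean(0).round(4),m.sum(),cv2.minAreaRect(q[:,:2].astype(np.float32)))
im,W=world('wrist','wc')
cv2.imwrite('pics/wc2.png',cv2.resize(im[140:220,210:300][:,:,::-1],None,fx=7,fy=7,interpolation=cv2.INTER_CUBIC))
```

```text
wn top 295 [0.5457 0.161  0.0982] [0.5472 0.1605 0.0973] [0.027 0.027 0.01 ]
   turns ((0.5471198558807373, 0.16062484681606293), 0.0203305222094059)
   plate ((0.5739558935165405, 0.16316255927085876), (0.20044368505477905, 0.17070139944553375), 73.61761474609375)
   cap ((0.5256852507591248, -0.09633202850818634), (0.05358999967575073, 0.04184819757938385), 64.8462905883789)
   captop [ 0.5257 -0.0941  0.0524] 491 ((0.52627032995224, -0.09618933498859406), (0.035238057374954224, 0.04143724590539932), 66.02925872802734)
wc top 314 [0.545  0.1572 0.098 ] [0.5462 0.1588 0.0975] [0.025 0.024 0.011]
   turns ((0.546667218208313, 0.1598382294178009), 0.020668530836701393)
   plate ((0.5741077661514282, 0.16328909993171692), (0.20089630782604218, 0.17018389701843262), 73.85657501220703)
   cap ((0.5250793099403381, -0.09702086448669434), (0.05204758420586586, 0.0409383624792099), 65.20806884765625)
   captop [ 0.5245 -0.097   0.0524] 578 ((0.5251342058181763, -0.0974104031920433), (0.036017436534166336, 0.04049791395664215), 66.01815795898438)
top0 top 60 [0.5456 0.1564 0.0977] [0.5455 0.
[... 314 characters left out ...]
), 66.00741577148438)
   captop [ 0.5247 -0.0975  0.0523] 135 ((0.5247462391853333, -0.09795576333999634), (0.03921649977564812, 0.04090592637658119), 62.079689025878906)
scene0 top 79 [0.5505 0.1579 0.0968] [0.5495 0.1584 0.0968] [0.024 0.025 0.009]
   turns ((0.5487933158874512, 0.15955759584903717), 0.021030642092227936)
   plate ((0.5753475427627563, 0.16258025169372559), (0.20145031809806824, 0.17537882924079895), 73.87403106689453)
   cap ((0.525917112827301, -0.09782242029905319), (0.05253932252526283, 0.04275358468294144), 64.67887115478516)
   captop [ 0.5276 -0.0972  0.0513] 166 ((0.5265840291976929, -0.0970560759305954), (0.03361169621348381, 0.0414404459297657), 66.2237777709961)
```

View pics/wc2.png

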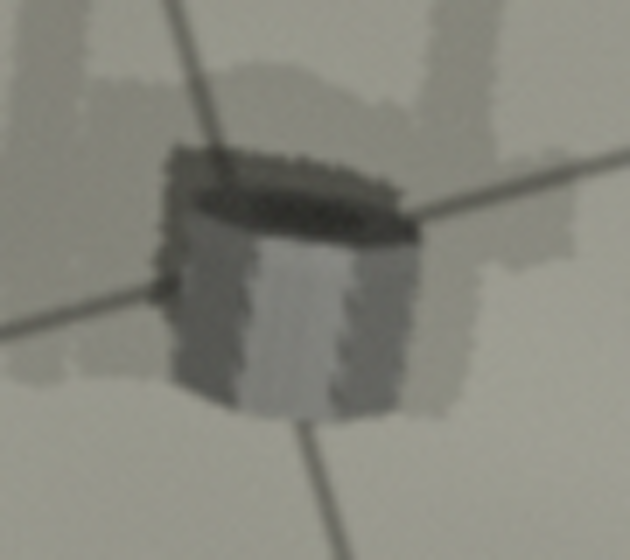

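Run:
```python
from h import *
rot=az(155,20,-25); z=rot.apply([0,0,1]); g=np.array([.5253,-.097,.028])
print(z); goto(g-.09*z,rot); goto(g+.002*z,rot)
```

```text
[ 0.30997552 -0.14454396 -0.93969262]
dp [-0.0032, 0.0004, 0.1591] dr [0.026, -0.35, 0.155] rows 3.8
dp [-0.0344, -0.0044, 0.2455] dr [0.026, -0.35, 0.155] rows 5.9
```

Emit:
carry_out(commands=[{"delta_pos":[-0.003,0.0,0.159],"delta_rot":[0.026,-0.35,0.155],"claw":100},{"delta_pos":[-0.003,0.0,0.159],"delta_rot":[0.026,-0.35,0.155],"claw":100},{"delta_pos":[-0.003,0.0,0.159],"delta_rot":[0.026,-0.35,0.155],"claw":100},{"delta_pos":[-0.003,0.0,0.159],"delta_rot":[0.026,-0.35,0.155],"claw":100},{"delta_pos":[-0.003,0.0,0.159],"delta_rot":[0.026,-0.35,0.155],"claw":100},{"delta_pos":[-0.003,0.0,0.159],"delta_rot":[0.026,-0.35,0.155],"claw":100}])

```text
time: 3.0
eef_pos: [0.4953, -0.0815, 0.1105]
tcp_rot: [0.212, 0.962, -0.037, 0.167]
contact_force: [0.4, 0.5, 1.1]
opening: 0.998
```

Run:
```python
from h import *
st(); snap('wrist','wp'); 
rot=az(155,20,-25); z=rot.apply([0,0,1]); g=np.array([.5253,-.097,.028])
goto(g+.002*z,rot)
im,W=world('wrist','wp'); c=np.array([.525,-.096]); d=np.linalg.norm(W[...,:2]-c,axis=-1)
m=(d<.045)&(W[...,2]>.012)&(W[...,2]<.06); print(m.sum(),cv2.minAreaRect(W[m][:,:2].astype(np.float32)))
```

```text
t 3.0 p [ 0.4953 -0.0815  0.1105] xaz 155.2 z [ 0.305 -0.141 -0.942] F [0.4 0.5 1.1] T [0.04 0.13 0.05] op 0.998 q [-0.35 -0.18  2.29 -0.04  0.69 -1.46]
dp [0.0015, -0.0014, 0.0935] dr [0.001, 0.002, 0.003] rows 2.2
2843 ((0.5251445770263672, -0.09698908030986786), (0.05198390781879425, 0.04237799346446991), 65.0850830078125)
```

View pics/wp.png

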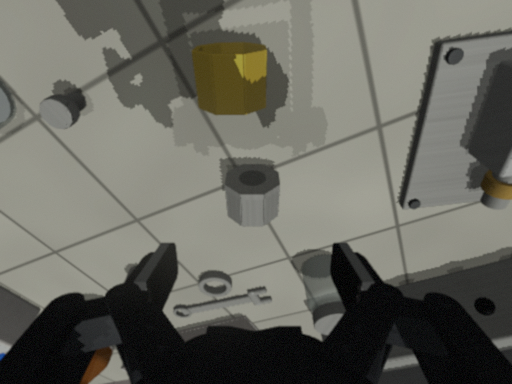

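The cap sits centred between the fingers at (252,195), crown facing the camera.

Emit:
carry_out(commands=[{"delta_pos":[0.0015,-0.0014,0.04],"delta_rot":[0,0,0],"claw":100},{"delta_pos":[0.0015,-0.0014,0.075],"delta_rot":[0,0,0],"claw":100},{"delta_pos":[0.0015,-0.0014,0.0925],"delta_rot":[0,0,0],"claw":100},{"delta_pos":[0.0015,-0.0014,0.0925],"delta_rot":[0,0,0],"claw":100},{"delta_pos":[0.0015,-0.0014,0.0925],"delta_rot":[0,0,0],"claw":100}], force=60)

```text
time: 3.47
eef_pos: [0.529, -0.098, 0.0302]
tcp_rot: [0.211, 0.961, -0.038, 0.173]
contact_force: [0.7, 0.3, 0.8]
opening: 0.999
```

Emit:
carry_out(commands=[{"delta_pos":[0,0,0],"delta_rot":[0,0,0],"claw":40},{"delta_pos":[0,0,0],"delta_rot":[0,0,0],"claw":40},{"delta_pos":[0,0,0],"delta_rot":[0,0,0],"claw":40},{"delta_pos":[0,0,0],"delta_rot":[0,0,0],"claw":40},{"delta_pos":[0,0,0],"delta_rot":[0,0,0],"claw":40},{"delta_pos":[0,0,0],"delta_rot":[0,0,0],"claw":40}])

```text
time: 3.97
eef_pos: [0.529, -0.098, 0.0307]
tcp_rot: [0.211, 0.961, -0.038, 0.173]
contact_force: [1.0, 0.5, 0.5]
opening: 0.4
```

Run:
```python
from h import *
st(); snap('wrist','wg');snap('scene','sg')
rot=az(155,20,-25)
s=ctrl.get_state(); goto(s['eef_pos']+[0,0,.1],rot)
im=np.load('pics/sg.npz')['im']; cv2.imwrite('pics/sg2.png',cv2.resize(im[170:260,200:310][:,:,::-1],None,fx=6,fy=6,interpolation=cv2.INTER_CUBIC))
```

```text
t 3.97 p [ 0.529  -0.098   0.0307] xaz 155.2 z [ 0.316 -0.145 -0.937] F [1.  0.5 0.5] T [ 0.04  0.14 -0.  ] op 0.4 q [-0.36  0.05  2.25 -0.05  0.49 -1.45]
dp [-0.0348, 0.0001, -0.0938] dr [0.002, 0.006, 0.003] rows 2.4
```

View pics/wg.png

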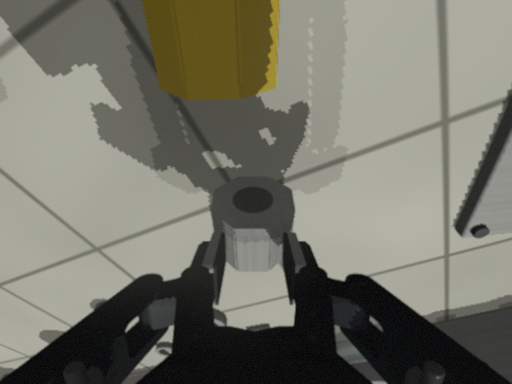

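View pics/sg2.png

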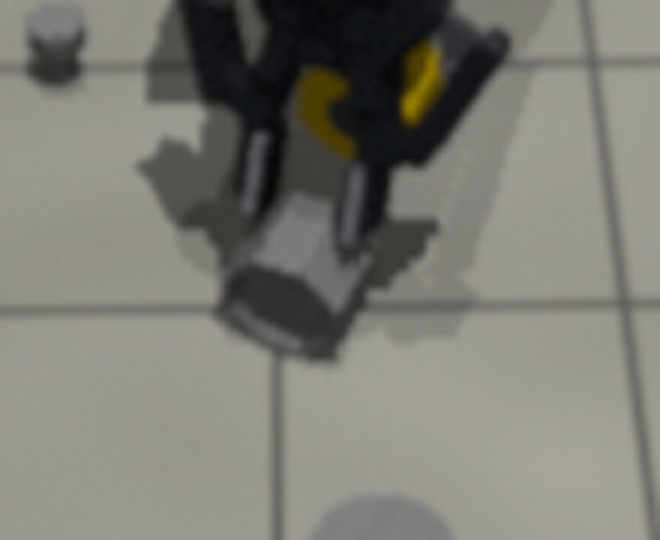

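Run:
```python
from h import *
im,W=world('wrist','wg'); z=np.load('pics/wg.npz')
T=(W-z['p'])@R.from_quat(z['q']).as_matrix()
for u,v in[(252,200),(252,235),(252,262),(225,200),(280,200),(220,240),(290,240),(218,265),(218,290),(222,250),(285,265),(293,295),(215,240),(300,245),(205,255),(265,255)]: print((u,v),W[v,u].round(4),'tool',T[v,u].round(4))
```

```text
(252, 200) [ 0.5067 -0.0885  0.0298] tool [ 0.023  -0.0008 -0.0076]
(252, 235) [ 0.5128 -0.0913  0.0534] tool [ 0.0085 -0.0007 -0.0274]
(252, 262) [ 0.5353 -0.1018  0.0535] tool [-0.0148 -0.0008 -0.0189]
(225, 200) [ 0.5004 -0.1046  0.0285] tool [ 0.0225 -0.018  -0.0061]
(280, 200) [ 0.5144 -0.0726  0.0294] tool [ 0.0229  0.0169 -0.0072]
(220, 240) [ 0.4997 -0.104   0.0631] tool [ 0.0113 -0.0177 -0.0388]
(290, 240) [ 0.516  -0.0702  0.0626] tool [ 0.0109  0.0198 -0.0382]
(218, 265) [ 0.4991 -0.1029  0.0801] tool [ 0.0064 -0.017  -0.0551]
(218, 290) [ 0.508  -0.1071  0.0873] tool [-0.0054 -0.017  -0.0585]
(222, 250) [ 0.5057 -0.106   0.0647] tool [ 0.0048 -0.017  -0.0381]
(285, 265) [ 0.5259 -0.0775  0.0699] tool [-0.0029  0.0173 -0.0407]
(293, 295) [ 0.5205 -0.0736  0.0917] tool [-0.0043  0.0186 -0.0635]
(215, 240) [ 0.4988 -0.1066  0.0629] tool [ 0.0111 -0.0205 -0.0385]
(300, 245) [ 0.523  -0.0668  0.0618] tool [ 0.0065  0.0258 -0.0357]
(205, 255) [ 0.493  -0.1069  0.0771] tool [ 0.011  -0.0232 -0.0537]
(265, 255) [ 0.5328 -0.0917  0.0532] tool [-0.0085  0.0073 -0.0209]
```

Run:
```python
from h import *
im=np.load('pics/wg.npz')['im']; cv2.imwrite('pics/wg2.png',cv2.resize(im[160:310,180:330][:,:,::-1],None,fx=4,fy=4,interpolation=cv2.INTER_CUBIC))
```

```text
(no output)
```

View pics/wg2.png

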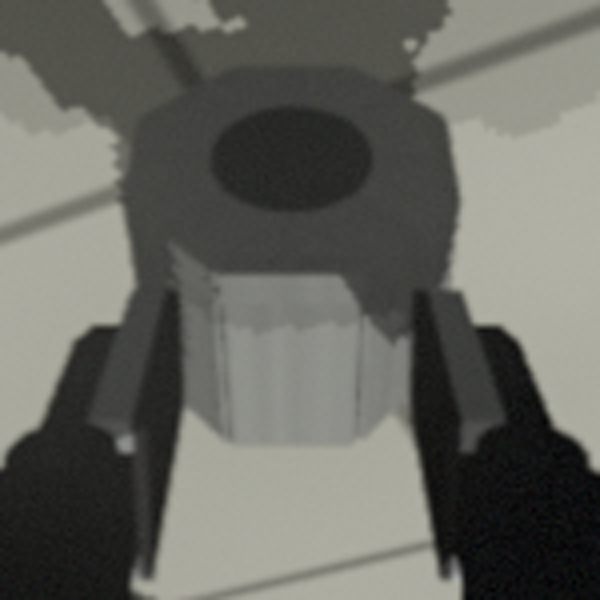

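Run:
```python
from h import *
im,W=world('scene','sg'); z=np.load('pics/sg.npz')
T=(W-z['p'])@R.from_quat(z['q']).as_matrix()
for X,Y in[(350,240),(350,220),(355,180),(255,200),(260,150),(380,200),(300,220),(280,310),(370,250),(345,255),(340,245)]:
    u,v=200+X//6,170+Y//6; print((X,Y),W[v,u].round(4),'tool',T[v,u].round(4))
im,W=world('wrist','wp'); z=np.load('pics/wp.npz')
T=(W-z['p'])@R.from_quat(z['q']).as_matrix()
m=(T[...,2]<.05)&(np.abs(T[...,1])<.07)&(np.abs(T[...,0])<.02)&(T[...,2]>-.1)
print(T[m].max(0),T[m].min(0)); print(np.histogram(T[m][:,2],bins=15))
```

```text
(350, 240) [ 0.5396 -0.0768  0.0608] tool [-0.0113  0.0237 -0.0281]
(350, 220) [ 0.5346 -0.0767  0.0693] tool [-0.01    0.0217 -0.0377]
(355, 180) [ 0.5297 -0.0745  0.0846] tool [-0.0102  0.0217 -0.054 ]
(255, 200) [ 0.5202 -0.1145  0.0647] tool [-0.011  -0.0187 -0.0325]
(260, 150) [ 0.5122 -0.1118  0.0839] tool [-0.0098 -0.0196 -0.0534]
(380, 200) [ 0.5276 -0.0648  0.072 ] tool [-0.0003  0.0296 -0.0442]
(300, 220) [ 0.5148 -0.0954  0.048 ] tool [ 0.0069 -0.0036 -0.0213]
(280, 310) [ 0.5272 -0.1056  0.0068] tool [ 0.0067 -0.0076  0.0227]
(370, 250) [ 0.5232 -0.0688  0.0388] tool [ 0.0134  0.024  -0.0139]
(345, 255) [ 0.531  -0.0788  0.0441] tool [ 0.001   0.0183 -0.0149]
(340, 245) [ 0.536  -0.0814  0.0568] tool [-0.0087  0.018  -0.0249]
[ 0.01869575  0.06998328 -0.03659719] [-0.01333021 -0.06998738 -0.09999924]
(array([2647, 2978, 3570, 1304,  647,  364,  529,  515,  554,  506,  451,
        435,  386,  284,  140]), array([-0.09999924, -0.09577244, -0.09154564, -0.08731883, -0.08309203,
       -0.07886522, -0.07463842, -0.07041162, -0.06618481, -0.06195801,
       -0.05773121, -0.0535044 , -0.0492776 , -0.04505079, -0.04082399,
       -0.03659719]))
```

Emit:
carry_out(commands=[{"delta_pos":[0,0,0],"delta_rot":[0,0,0],"claw":100},{"delta_pos":[0,0,0],"delta_rot":[0,0,0],"claw":100},{"delta_pos":[0,0,0],"delta_rot":[0,0,0],"claw":100},{"delta_pos":[0,0,0],"delta_rot":[0,0,0],"claw":100},{"delta_pos":[0,0,0.015],"delta_rot":[0,0,0],"claw":100},{"delta_pos":[0,0,0.03],"delta_rot":[0,0,0],"claw":100},{"delta_pos":[0,0,0.03],"delta_rot":[0,0,0],"claw":100}])

```text
time: 4.65
eef_pos: [0.5371, -0.102, -0.0002]
tcp_rot: [0.212, 0.962, -0.037, 0.17]
contact_force: [-1.5, 0.5, -1.4]
opening: 0.999
```

Run:
```python
from h import *
st(); snap('wrist','wg3');snap('scene','sg3')
for n,f in(('wrist','wg3'),('scene','sg3')):
    im,W=world(n,f); z=np.load(f'pics/{f}.npz')
    T=(W-z['p'])@R.from_quat(z['q']).as_matrix()
    for sgn in(1,-1):
        m=(T[...,2]<.05)&(np.abs(T[...,1]*sgn-.048)<.02)&(np.abs(T[...,0])<.014)&(T[...,2]>-.1)&(W[...,2]>.01)
        if m.sum(): print(f,sgn,m.sum(),np.percentile(T[m][:,2],[95,99,100]),T[m][:,1].min(),T[m][:,1].max())
im=np.load('pics/sg3.npz')['im']; cv2.imwrite('pics/sg32.png',cv2.resize(im[170:260,200:310][:,:,::-1],None,fx=6,fy=6,interpolation=cv2.INTER_CUBIC))
```

```text
t 4.65 p [ 5.371e-01 -1.020e-01 -2.000e-04] xaz 155.2 z [ 0.312 -0.144 -0.939] F [-1.5  0.5 -1.4] T [0.12 0.2  0.02] op 0.999 q [-0.36  0.14  2.23 -0.06  0.42 -1.45]
wg3 1 6707 [-0.04762601 -0.04079116 -0.0365294 ] 0.03674531914731362 0.0679998120546077
wg3 -1 6802 [-0.04805581 -0.04123563 -0.03744947] -0.06799578507570267 -0.03636462979974511
sg3 1 205 [-0.04430375 -0.03784434 -0.03597445] 0.030157256574494452 0.06761436220174162
sg3 -1 200 [-0.04138524 -0.038708   -0.03723816] -0.06759922430922907 -0.03841720964426439
```

View pics/wg3.png

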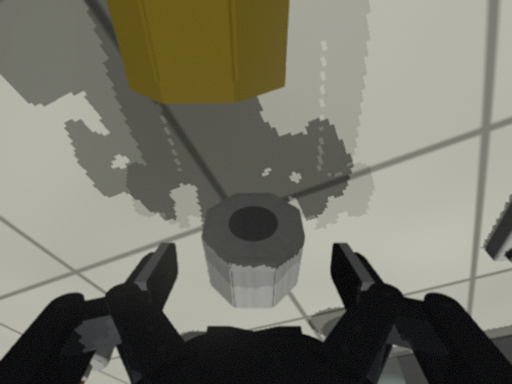

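View pics/sg32.png

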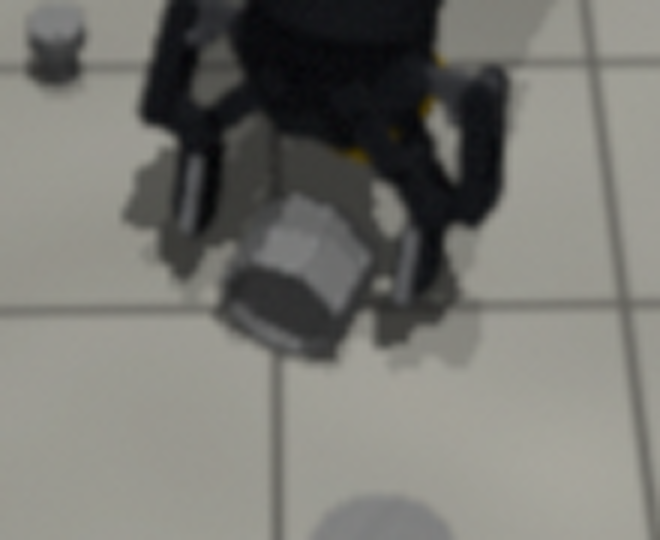

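```bash
cat >> h.py <<'E'
G=-.050
def gotog(g,rot,G=G):
    goto(np.array(g)-rot.apply([0,0,G]),rot)
def gp(G=G):
    s=ctrl.get_state(); return s['eef_pos']+R.from_quat(s['tcp_rot']).apply([0,0,G])
E
python3 - <<'E'
from h import *
rot=az(155,20,-25); z=rot.apply([0,0,1])
gotog(np.array([.5253,-.097,.026])-.003*z,rot); print(gp())
E
```

```text
dp [0.0045, -0.0007, 0.0194] dr [0.002, 0.004, 0.003] rows 0.5
[ 0.52212755 -0.09491034  0.04850846]
```

Emit:
carry_out(commands=[{"delta_pos":[0.0045,-0.0005,0.01],"delta_rot":[0.002,0.004,0.003],"claw":100},{"delta_pos":[0.0045,-0.0005,0.019],"delta_rot":[0.002,0.004,0.003],"claw":100},{"delta_pos":[0.0045,-0.0005,0.019],"delta_rot":[0.002,0.004,0.003],"claw":100},{"delta_pos":[0.0045,-0.0005,0.019],"delta_rot":[0.002,0.004,0.003],"claw":55},{"delta_pos":[0.0045,-0.0005,0.019],"delta_rot":[0.002,0.004,0.003],"claw":45},{"delta_pos":[0.0045,-0.0005,0.019],"delta_rot":[0.002,0.004,0.003],"claw":45},{"delta_pos":[0.0045,-0.0005,0.019],"delta_rot":[0.002,0.004,0.003],"claw":45},{"delta_pos":[0.0045,-0.0005,0.019],"delta_rot":[0.002,0.004,0.003],"claw":45}], force=70)

```text
time: 5.42
eef_pos: [0.5402, -0.1037, -0.0172]
tcp_rot: [0.213, 0.961, -0.038, 0.17]
contact_force: [-0.7, -0.2, 1.4]
opening: 0.599
```

Run:
```python
from h import *
st(); snap('wrist','wg4'); rot=az(155,20,-25)
s=ctrl.get_state(); print(gp()); gotog(gp()+[-.02,-.03,.13],az(155))
```

```text
t 5.42 p [ 0.5402 -0.1037 -0.0172] xaz 155.0 z [ 0.311 -0.145 -0.939] F [-0.7 -0.2  1.4] T [0.11 0.17 0.05] op 0.599 q [-0.36  0.18  2.22 -0.07  0.39 -1.44]
[ 0.52463493 -0.09646099  0.02975813]
dp [-0.0224, -0.0357, -0.127] dr [-0.0, 0.35, -0.0] rows 3.2
```

View pics/wg4.png

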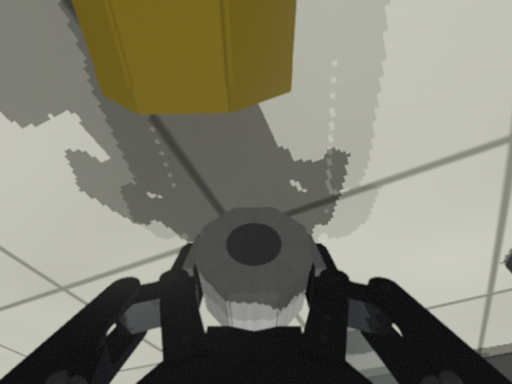

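Run:
```python
from h import *
gotog(gp()+[0,0,.11],az(155,20,-25))
gotog([.50,-.18,.15],az(155,-15,-25))
gotog([.50,-.185,.15],az(155,-45,-25))
```

```text
dp [-0.0377, -0.0, -0.1033] dr [-0.0, 0.001, -0.0] rows 2.6
dp [-0.0247, -0.0861, -0.1175] dr [-0.0, 0.612, -0.0] rows 4.9
dp [-0.0101, -0.0907, -0.1367] dr [-0.0, 1.136, -0.0] rows 9.1
```

Emit:
carry_out(commands=[{"delta_pos":[-0.014,0,-0.038],"delta_rot":[0,0,0],"claw":45},{"delta_pos":[-0.028,0,-0.076],"delta_rot":[0,0,0],"claw":45},{"delta_pos":[-0.032,-0.02,-0.1],"delta_rot":[0,0.12,0],"claw":45},{"delta_pos":[-0.028,-0.05,-0.11],"delta_rot":[0,0.24,0],"claw":45},{"delta_pos":[-0.025,-0.075,-0.115],"delta_rot":[0,0.36,0],"claw":45},{"delta_pos":[-0.025,-0.086,-0.117],"delta_rot":[0,0.48,0],"claw":45},{"delta_pos":[-0.025,-0.086,-0.1175],"delta_rot":[0,0.612,0],"claw":45},{"delta_pos":[-0.02,-0.088,-0.125],"delta_rot":[0,0.73,0],"claw":45}])

```text
time: 6.13
eef_pos: [0.4812, -0.1743, 0.1069]
tcp_rot: [0.213, 0.958, 0.041, -0.186]
contact_force: [0.1, -0.0, -2.6]
opening: 0.598
```

Run:
```python
from h import *
st();print(gp()); gotog([.50,-.185,.12],az(155,-45,-25)); snap('wrist','wl')
```

```text
t 6.13 p [ 0.4812 -0.1743  0.1069] xaz 154.9 z [-0.339  0.159 -0.927] F [ 0.1 -0.  -2.6] T [-0.1  -0.34 -0.02] op 0.598 q [-0.53  0.28  1.82 -0.03  1.42 -1.65]
[ 0.49819412 -0.18226982  0.15327215]
dp [0.0045, -0.0018, 0.0258] dr [0.001, 0.402, -0.002] rows 3.2
```

View pics/wl.png

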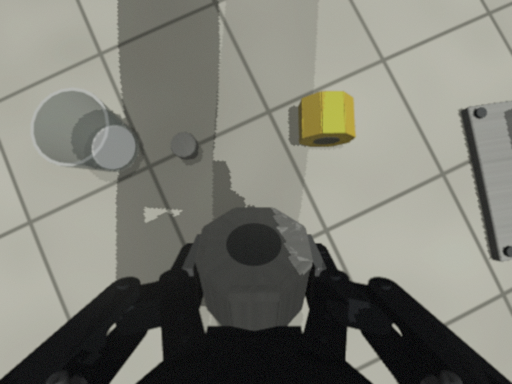

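Run:
```python
from h import *
gotog([.50,-.185,.07],az(155,-48,-25));gotog([.50,-.185,.036],az(155,-48,-25))
```

```text
dp [-0.0111, -0.0013, 0.0704] dr [0.001, 0.449, -0.002] rows 3.6
dp [-0.024, -0.0013, 0.1018] dr [0.001, 0.449, -0.002] rows 3.6
```

Emit:
carry_out(commands=[{"delta_pos":[0.003,0,0.02],"delta_rot":[0,0.12,0],"claw":45},{"delta_pos":[0.0,0,0.036],"delta_rot":[0,0.24,0],"claw":45},{"delta_pos":[-0.006,-0.001,0.055],"delta_rot":[0,0.36,0],"claw":45},{"delta_pos":[-0.011,-0.001,0.07],"delta_rot":[0,0.449,0],"claw":45},{"delta_pos":[-0.0175,-0.001,0.086],"delta_rot":[0,0.449,0],"claw":45},{"delta_pos":[-0.0215,-0.001,0.0955],"delta_rot":[0,0.449,0],"claw":45},{"delta_pos":[-0.0215,-0.001,0.0955],"delta_rot":[0,0.449,0],"claw":45}])

```text
time: 6.77
eef_pos: [0.4645, -0.1678, 0.0062]
tcp_rot: [0.198, 0.891, 0.089, -0.399]
contact_force: [-0.1, -0.4, -3.4]
opening: 0.601
```

Run:
```python
from h import *
st();print(gp()); gotog([.50,-.185,.034],az(155,-48,-25)); snap('scene','sl');snap('wrist','wl2')
im=np.load('pics/sl.npz')['im']; cv2.imwrite('pics/sl2.png',cv2.resize(im[130:280,130:310][:,:,::-1],None,fx=4,fy=4,interpolation=cv2.INTER_CUBIC))
```

```text
t 6.77 p [ 0.4645 -0.1678  0.0062] xaz 154.9 z [-0.675  0.317 -0.666] F [-0.1 -0.4 -3.4] T [-0.33 -0.56 -0.01] op 0.601 q [-0.52  0.68  1.63 -0.06  1.68 -1.63]
[ 0.49829883 -0.1835802   0.0394692 ]
dp [-0.0057, -0.0006, 0.002] dr [0.001, -0.004, -0.001] rows 0.1
```

View pics/sl2.png

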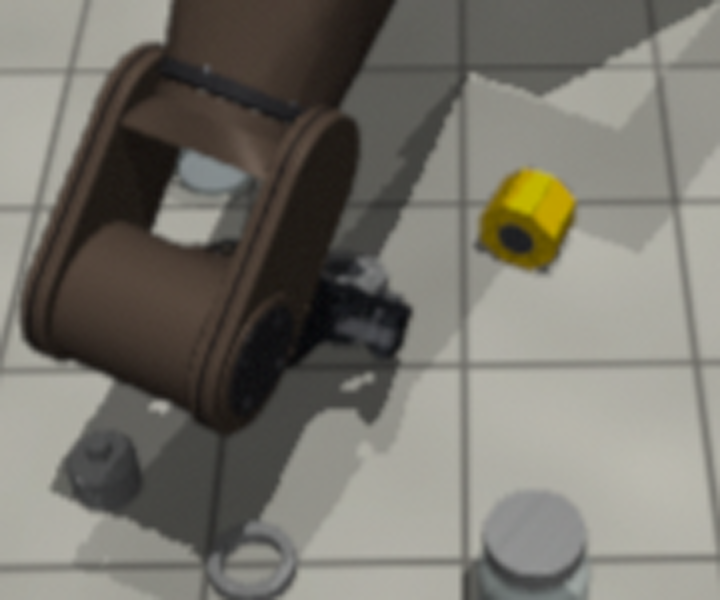

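Emit:
carry_out(commands=[{"delta_pos":[-0.003,0,0.0027],"delta_rot":[0,0,0],"claw":45},{"delta_pos":[-0.0052,0,0.0047],"delta_rot":[0,0,0],"claw":45},{"delta_pos":[-0.0052,0,0.0047],"delta_rot":[0,0,0],"claw":45}])

```text
time: 7.12
eef_pos: [0.4668, -0.169, 0.0034]
tcp_rot: [0.199, 0.892, 0.088, -0.396]
contact_force: [-1.1, 0.4, -3.2]
opening: 0.6
```

Run:
```python
from h import *
st();print(gp())
```

```text
t 7.12 p [ 0.4668 -0.169   0.0034] xaz 154.9 z [-0.671  0.314 -0.672] F [-1.1  0.4 -3.2] T [-0.27 -0.66  0.  ] op 0.6 q [-0.52  0.68  1.63 -0.06  1.67 -1.63]
[ 0.50038317 -0.18469559  0.03701578]
```

Emit:
carry_out(commands=[{"delta_pos":[-0.0052,0,0.0047],"delta_rot":[0,0,0],"claw":45},{"delta_pos":[-0.0052,0,0.0047],"delta_rot":[0,0,0],"claw":45},{"delta_pos":[-0.0052,0,0.0047],"delta_rot":[0,0,0],"claw":45}])

```text
time: 7.37
eef_pos: [0.4677, -0.1695, -0.0021]
tcp_rot: [0.199, 0.893, 0.088, -0.395]
contact_force: [1.0, 0.2, 4.1]
opening: 0.603
```

Run:
```python
from h import *
st();print(gp())
```

```text
t 7.37 p [ 0.4677 -0.1695 -0.0021] xaz 154.9 z [-0.67   0.314 -0.672] F [1.  0.2 4.1] T [-0.01 -0.11  0.  ] op 0.603 q [-0.52  0.69  1.62 -0.06  1.66 -1.63]
[ 0.50121364 -0.18518379  0.03149691]
```

Emit:
carry_out(commands=[{"delta_pos":[0,0,0],"delta_rot":[0,0,0],"claw":100},{"delta_pos":[0,0,0],"delta_rot":[0,0,0],"claw":100},{"delta_pos":[0,0,0],"delta_rot":[0,0,0],"claw":100},{"delta_pos":[0,0,0],"delta_rot":[0,0,0],"claw":100},{"delta_pos":[0,0,0],"delta_rot":[0,0,0],"claw":100},{"delta_pos":[0,0,0],"delta_rot":[0,0,0],"claw":100}])

```text
time: 7.87
eef_pos: [0.4675, -0.1694, -0.0023]
tcp_rot: [0.199, 0.892, 0.088, -0.395]
contact_force: [-0.3, 1.0, 0.4]
opening: 1.001
```

Run:
```python
from h import *
st();snap('wrist','wr')
gotog([.50,-.185,.17],az(155,-20,-25))
```

```text
t 7.87 p [ 0.4675 -0.1694 -0.0023] xaz 154.9 z [-0.671  0.314 -0.672] F [-0.3  1.   0.4] T [-0.19 -0.33  0.  ] op 1.001 q [-0.52  0.69  1.62 -0.06  1.66 -1.63]
dp [0.08, -0.0005, -0.0982] dr [0.0, -0.485, -0.002] rows 3.9
```

View pics/wr.png

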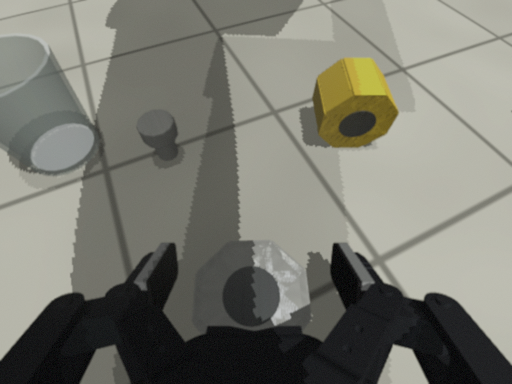

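The cap looks upright with its crown at (250,290). I'll back straight out along the tool axis.

Emit:
carry_out(commands=[{"delta_pos":[0.01,0,-0.04],"delta_rot":[0,0,0],"claw":100},{"delta_pos":[0.02,0,-0.08],"delta_rot":[0,0,0],"claw":100},{"delta_pos":[0.06,0,-0.1],"delta_rot":[0,0,0],"claw":100},{"delta_pos":[0.08,0,-0.12],"delta_rot":[0,-0.12,0],"claw":100},{"delta_pos":[0.08,0,-0.12],"delta_rot":[0,-0.24,0],"claw":100},{"delta_pos":[0.08,0,-0.12],"delta_rot":[0,-0.36,0],"claw":100},{"delta_pos":[0.08,0,-0.12],"delta_rot":[0,-0.48,0],"claw":100}])

```text
time: 8.5
eef_pos: [0.5005, -0.1849, 0.1393]
tcp_rot: [0.214, 0.962, 0.037, -0.167]
contact_force: [-0.2, -0.7, -0.2]
opening: 1.004
```

Run:
```python
from h import *
st();print(gp());snap('wrist','wu')
im,W=world('wrist','wu'); c=np.array([.50,-.185]); d=np.linalg.norm(W[...,:2]-c,axis=-1)
m=(d<.06)&(W[...,2]>.034)&(W[...,2]<.05); p=W[m]; print(m.sum(),np.median(p,0),p[:,2].std()); h=cv2.convexHull(p[:,:2].astype(np.float32)); print(cv2.minEnclosingCircle(h),cv2.minAreaRect(h), cv2.contourArea(h))
# min width angle
h=h[:,0]
for a in range(0,180,5):
    n=np.array([np.cos(np.radians(a)),np.sin(np.radians(a))]); w=np.ptp(h@n); print(a,round(w*1e3,1),end='; ')
gotog([.50,-.185,.10],az(155))
```

```text
t 8.5 p [ 0.5005 -0.1849  0.1393] xaz 154.9 z [-0.306  0.142 -0.941] F [-0.2 -0.7 -0.2] T [-0.03 -0.1   0.  ] op 1.004 q [-0.53  0.26  1.77 -0.03  1.45 -1.65]
[ 0.51584696 -0.19203836  0.18639376]
2039 [ 0.51069446 -0.19092071  0.04187181] 0.000746644904657571
((0.5101638436317444, -0.1911596655845642), 0.02787172794342041) ((0.5107870697975159, -0.19094446301460266), (0.051675185561180115, 0.05185302719473839), 65.20999145507812) 0.0022044103988838604
0 54.7; 5 54.6; 10 54.1; 15 53.2; 20 52.1; 25 52.4; 30 53.3; 35 54.0; 40 54.3; 45 54.5; 50 54.3; 55 53.7; 60 52.8; 65 51.7; 70 52.9; 75 53.8; 80 54.8; 85 55.4; 90 55.5; 95 55.3; 100 54.6; 105 53.5; 110 52.1; 115 52.7; 120 53.8; 125 54.6; 130 55.1; 135 55.2; 140 54.9; 145 54.2; 150 53.0; 155 51.9; 160 52.6; 165 53.6; 170 54.3; 175 54.6; dp [-0.0329, -0.0009, 0.0836] dr [-0.001, -0.344, -0.001] rows 2.8
```

View pics/wu.png

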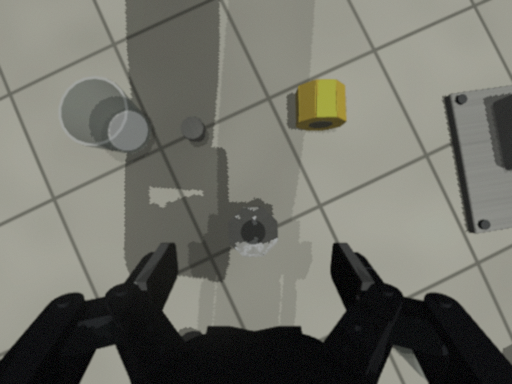

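Run:
```python
from h import *
gotog([.5108,-.191,.11],az(110))
```

```text
dp [-0.0411, -0.0017, 0.07] dr [-0.136, -0.326, 0.776] rows 6.8
```

Emit:
carry_out(commands=[{"delta_pos":[-0.041,-0.0017,0.07],"delta_rot":[-0.136,-0.326,0.776],"claw":100},{"delta_pos":[-0.041,-0.0017,0.07],"delta_rot":[-0.136,-0.326,0.776],"claw":100},{"delta_pos":[-0.041,-0.0017,0.07],"delta_rot":[-0.136,-0.326,0.776],"claw":100},{"delta_pos":[-0.041,-0.0017,0.07],"delta_rot":[-0.136,-0.326,0.776],"claw":100},{"delta_pos":[-0.041,-0.0017,0.07],"delta_rot":[-0.136,-0.326,0.776],"claw":100},{"delta_pos":[-0.041,-0.0017,0.07],"delta_rot":[-0.136,-0.326,0.776],"claw":100},{"delta_pos":[-0.041,-0.0017,0.07],"delta_rot":[-0.136,-0.326,0.776],"claw":100},{"delta_pos":[-0.041,-0.0017,0.07],"delta_rot":[-0.136,-0.326,0.776],"claw":100}])

```text
time: 9.22
eef_pos: [0.5093, -0.1897, 0.0594]
tcp_rot: [0.574, 0.819, -0.0, -0.001]
contact_force: [-0.6, 0.4, -0.4]
opening: 0.999
```

Run:
```python
from h import *
st();print(gp());snap('wrist','wu2')
im,W=world('wrist','wu2'); c=np.array([.51,-.191]); d=np.linalg.norm(W[...,:2]-c,axis=-1)
m=(d<.04)&(W[...,2]>.034)&(W[...,2]<.05); p=W[m]; print(m.sum(),np.median(p,0),p[:,2].std()); h=cv2.convexHull(p[:,:2].astype(np.float32)); print(cv2.minEnclosingCircle(h),cv2.minAreaRect(h))
gotog([.5108,-.191,.026],az(110))
```

```text
t 9.22 p [ 0.5093 -0.1897  0.0594] xaz 110.0 z [-0.002  0.001 -1.   ] F [-0.6  0.4 -0.4] T [ 0.02 -0.01  0.  ] op 0.999 q [-0.54  0.18  2.01  0.    0.96 -0.89]
[ 0.50940368 -0.18976381  0.10937696]
3829 [ 0.5099298  -0.18885925  0.041808  ] 0.0011151514111523678
((0.5105811357498169, -0.19080506265163422), 0.028126724064350128) ((0.510745644569397, -0.19085294008255005), (0.052465979009866714, 0.05245082080364227), 66.97579193115234)
dp [-0.0012, 0.0006, 0.0837] dr [-0.001, -0.002, 0.003] rows 2.0
```

View pics/wu2.png

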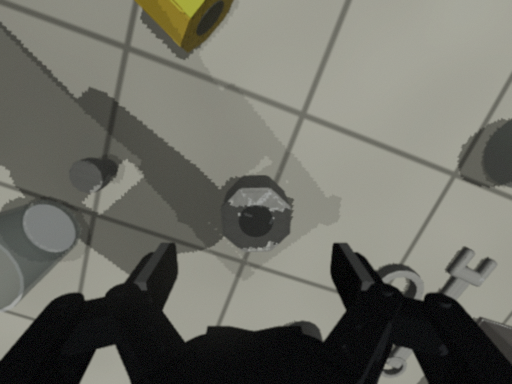

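Emit:
carry_out(commands=[{"delta_pos":[-0.001,0.0005,0.04],"delta_rot":[0,0,0],"claw":100},{"delta_pos":[-0.001,0.0005,0.07],"delta_rot":[0,0,0],"claw":100},{"delta_pos":[-0.001,0.0005,0.084],"delta_rot":[0,0,0],"claw":100},{"delta_pos":[-0.001,0.0005,0.084],"delta_rot":[0,0,0],"claw":100},{"delta_pos":[-0.001,0.0005,0.084],"delta_rot":[0,0,0],"claw":45},{"delta_pos":[-0.001,0.0005,0.084],"delta_rot":[0,0,0],"claw":45},{"delta_pos":[-0.001,0.0005,0.084],"delta_rot":[0,0,0],"claw":45},{"delta_pos":[-0.001,0.0005,0.084],"delta_rot":[0,0,0],"claw":45}], force=60)

```text
time: 9.93
eef_pos: [0.5123, -0.1919, -0.0223]
tcp_rot: [0.572, 0.82, 0.0, 0.001]
contact_force: [-0.5, -0.2, 1.5]
opening: 0.602
```

Emit:
carry_out(commands=[{"delta_pos":[0,0,0],"delta_rot":[0,0,0],"claw":45},{"delta_pos":[0,0,-0.04],"delta_rot":[0,0,0],"claw":45},{"delta_pos":[0,0,-0.08],"delta_rot":[0,0,0],"claw":45},{"delta_pos":[0,0,-0.12],"delta_rot":[0,0,0],"claw":45},{"delta_pos":[0,0,-0.15],"delta_rot":[0,0,0],"claw":45},{"delta_pos":[0,0,-0.15],"delta_rot":[0,0,0],"claw":45}])

```text
time: 10.43
eef_pos: [0.5164, -0.1942, 0.1363]
tcp_rot: [0.572, 0.82, 0.001, 0.008]
contact_force: [1.4, -0.8, -1.7]
opening: 0.603
```

Run:
```python
from h import *
st();print(gp());snap('wrist','wh')
im,W=world('wrist','wh'); z=np.load('pics/wh.npz')
T=(W-z['p'])@R.from_quat(z['q']).as_matrix()
m=(np.abs(T[...,0])<.03)&(np.abs(T[...,1])<.025)&(T[...,2]>-.085)&(T[...,2]<.0); p=T[m]; print(m.sum(),np.median(p,0),p.min(0),p.max(0))
# plane fit crown
q=p[np.abs(p[:,2]-np.median(p[:,2]))<.004]; A=np.c_[q[:,:2],np.ones(len(q))]; k=np.linalg.lstsq(A,q[:,2],rcond=None)[0]; print('crown slope deg',np.degrees(k[:2]))
gotog([.547,.160,.155],az(110))
```

```text
t 10.43 p [ 0.5164 -0.1942  0.1363] xaz 110.2 z [ 0.015 -0.008 -1.   ] F [ 1.4 -0.8 -1.7] T [-0.05 -0.1   0.03] op 0.603 q [-0.54  0.08  1.96  0.    1.09 -0.9 ]
[ 0.51566613 -0.19379144  0.18631965]
11472 [ 0.01067564 -0.00014443 -0.06392301] [-0.02423905 -0.02499089 -0.0839706 ] [ 0.02829635  0.02499845 -0.02336359]
crown slope deg [0.53411601 0.05958466]
dp [0.3205, 0.1523, 0.0259] dr [0.007, 0.009, 0.004] rows 8.5
```

View pics/wh.png

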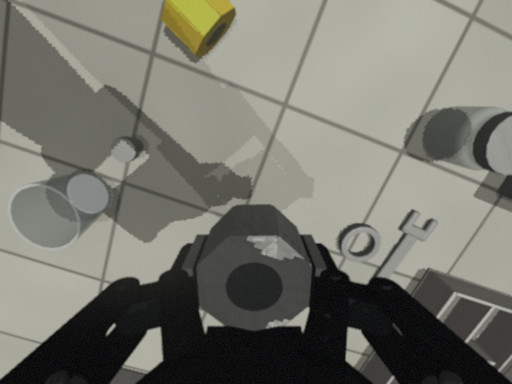

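Run:
```python
from h import *
im,W=world('wrist','wh'); z=np.load('pics/wh.npz')
T=(W-z['p'])@R.from_quat(z['q']).as_matrix()
m=(np.abs(T[...,0])<.035)&(np.abs(T[...,1])<.035)&(np.abs(T[...,2]+.064)<.003); mm=(m*255).astype(np.uint8); mm=cv2.morphologyEx(mm,cv2.MORPH_OPEN,np.ones((5,5))); p=T[mm>0]
for y0 in(-.02,-.01,0,.01,.02):
    r=p[np.abs(p[:,1]-y0)<.002]; print(y0,r[:,0].min(),r[:,0].max())
print(p[:,1].min(),p[:,1].max())
```

```text
-0.02 -0.016673266887722124 0.02042161182388345
-0.01 -0.021751825812444406 0.027519093407002038
0 -0.02419414455623589 0.02778287054634167
0.01 -0.021763750711990187 0.027844083136044914
0.02 -0.017580689814047944 0.019848451640005246
-0.0325248762122351 0.032063334591871356
```

Emit:
carry_out(commands=[{"delta_pos":[0.32,0.15,0.0],"delta_rot":[0.007,0.009,0],"claw":45},{"delta_pos":[0.32,0.15,0.0],"delta_rot":[0.007,0.009,0],"claw":45},{"delta_pos":[0.32,0.15,0.0],"delta_rot":[0.007,0.009,0],"claw":45},{"delta_pos":[0.32,0.15,0.0],"delta_rot":[0.007,0.009,0],"claw":45},{"delta_pos":[0.32,0.15,0.0],"delta_rot":[0.007,0.009,0],"claw":45},{"delta_pos":[0.32,0.15,0.0],"delta_rot":[0.007,0.009,0],"claw":45},{"delta_pos":[0.32,0.15,0.0],"delta_rot":[0.007,0.009,0],"claw":45},{"delta_pos":[0.32,0.15,0.0],"delta_rot":[0.007,0.009,0],"claw":45}])

```text
time: 11.15
eef_pos: [0.5407, 0.142, 0.1279]
tcp_rot: [0.572, 0.82, -0.001, -0.002]
contact_force: [0.5, 0.8, -3.2]
opening: 0.603
```

Run:
```python
from h import *
st()
```

```text
t 11.15 p [0.5407 0.142  0.1279] xaz 110.2 z [-0.005  0.    -1.   ] F [ 0.5  0.8 -3.2] T [-0.01 -0.02 -0.02] op 0.603 q [ 0.08  0.12  1.93  0.    1.1  -0.28]
```

```bash
cat >> h.py <<'E'
C=np.array([.0017,0,-.0425])
def gotoc(c,a):
    rot=az(a); goto(np.array(c)-rot.apply(C),rot)
def cc():
    s=ctrl.get_state(); return (s['eef_pos']+R.from_quat(s['tcp_rot']).apply(C)).round(4)
E
python3 - <<'E'
from h import *
print(cc());gotoc([.5472,.1603,.125],110)
E
```

```text
[0.5403 0.1436 0.1704]
dp [0.0132, 0.0126, 0.0453] dr [-0.004, -0.002, 0.004] rows 1.2
```

Emit:
carry_out(commands=[{"delta_pos":[0.0132,0.0126,0.0],"delta_rot":[0,0,0],"claw":45},{"delta_pos":[0.0132,0.0126,0.02],"delta_rot":[0,0,0],"claw":45},{"delta_pos":[0.0132,0.0126,0.045],"delta_rot":[0,0,0],"claw":45},{"delta_pos":[0.0132,0.0126,0.045],"delta_rot":[0,0,0],"claw":45},{"delta_pos":[0.0132,0.0126,0.045],"delta_rot":[0,0,0],"claw":45}])

```text
time: 11.57
eef_pos: [0.5443, 0.1585, 0.0789]
tcp_rot: [0.572, 0.82, -0.004, -0.005]
contact_force: [0.0, 0.8, -3.7]
opening: 0.597
```

Run:
```python
from h import *
st();print(cc());gotoc([.5472,.1603,.109],110); snap('scene','s5'); snap('top','t5')
im=np.load('pics/s5.npz')['im']; cv2.imwrite('pics/s52.png',cv2.resize(im[130:280,290:440][:,:,::-1],None,fx=4,fy=4,interpolation=cv2.INTER_CUBIC))
```

```text
t 11.57 p [0.5443 0.1585 0.0789] xaz 110.2 z [-0.014 -0.001 -1.   ] F [ 0.   0.8 -3.7] T [-0.02 -0.09  0.03] op 0.597 q [ 0.1   0.2   1.93  0.    1.02 -0.25]
[0.5443 0.1601 0.1214]
dp [-0.001, 0.0035, 0.0124] dr [-0.013, -0.004, 0.004] rows 0.3
```

View pics/s52.png

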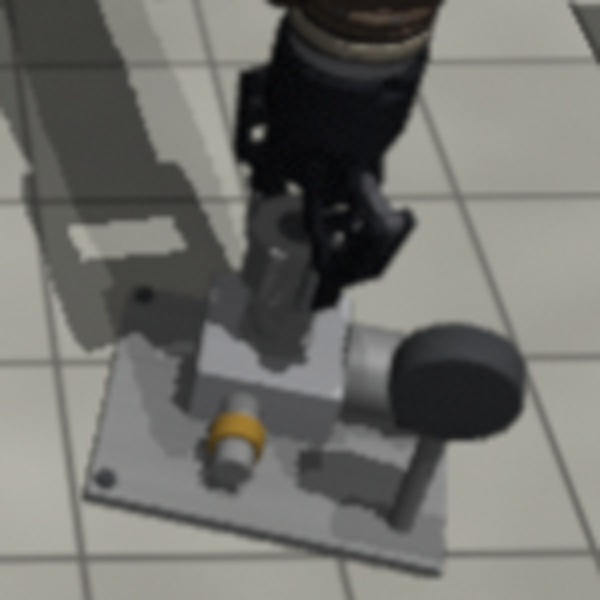

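Emit:
carry_out(commands=[{"delta_pos":[-0.001,0.003,0.0],"delta_rot":[-0.013,-0.004,0.0],"claw":45},{"delta_pos":[-0.001,0.0033,0.004],"delta_rot":[-0.013,-0.004,0.0],"claw":45},{"delta_pos":[-0.001,0.0033,0.008],"delta_rot":[-0.013,-0.004,0.0],"claw":45},{"delta_pos":[-0.001,0.0033,0.01],"delta_rot":[-0.013,-0.004,0.0],"claw":45},{"delta_pos":[-0.001,0.0033,0.01],"delta_rot":[-0.013,-0.004,0.0],"claw":45},{"delta_pos":[-0.001,0.0033,0.01],"delta_rot":[-0.013,-0.004,0.0],"claw":45}])

```text
time: 12.17
eef_pos: [0.5508, 0.1585, 0.0725]
tcp_rot: [0.572, 0.82, 0.002, 0.003]
contact_force: [0.3, 0.0, -3.7]
opening: 0.601
```

Run:
```python
from h import *
st();print(cc());gotoc([.5472,.1603,.105],110)
```

```text
t 12.17 p [0.5508 0.1585 0.0725] xaz 110.2 z [ 0.008  0.001 -1.   ] F [ 0.3  0.  -3.7] T [-0.04  0.   -0.02] op 0.601 q [ 0.1   0.21  1.93 -0.    0.99 -0.25]
[0.5499 0.1601 0.115 ]
dp [0.0012, -0.0029, 0.01] dr [0.007, 0.002, 0.003] rows 0.3
```

Emit:
carry_out(commands=[{"delta_pos":[0.001,-0.0025,0.002],"delta_rot":[0.007,0.002,0.0],"claw":45},{"delta_pos":[0.001,-0.0025,0.004],"delta_rot":[0.007,0.002,0.0],"claw":45},{"delta_pos":[0.001,-0.0025,0.004],"delta_rot":[0.007,0.002,0.0],"claw":45},{"delta_pos":[0.001,-0.0025,0.004],"delta_rot":[0.007,0.002,0.0],"claw":45},{"delta_pos":[0.001,-0.0025,0.004],"delta_rot":[0.007,0.002,0.0],"claw":45},{"delta_pos":[0.001,-0.0025,0.004],"delta_rot":[0.007,0.002,0.0],"claw":45}])

```text
time: 12.67
eef_pos: [0.5482, 0.1586, 0.0686]
tcp_rot: [0.572, 0.82, 0.0, 0.0]
contact_force: [0.3, -1.0, -3.9]
opening: 0.603
```

Run:
```python
from h import *
st();print(cc());gotoc([.5472,.1603,.105],110)
```

```text
t 12.67 p [0.5482 0.1586 0.0686] xaz 110.2 z [ 0.  0. -1.] F [ 0.3 -1.  -3.9] T [ 0.04 -0.04 -0.  ] op 0.603 q [ 0.1   0.22  1.94  0.    0.99 -0.25]
[0.5476 0.1602 0.1111]
dp [0.0002, -0.0004, 0.0061] dr [0.001, -0.0, 0.003] rows 0.1
```

Emit:
carry_out(commands=[{"delta_pos":[0.0002,-0.0004,0.002],"delta_rot":[0,0,0],"claw":45},{"delta_pos":[0.0002,-0.0004,0.004],"delta_rot":[0,0,0],"claw":45},{"delta_pos":[0.0002,-0.0004,0.006],"delta_rot":[0,0,0],"claw":45},{"delta_pos":[0.0002,-0.0004,0.006],"delta_rot":[0,0,0],"claw":45}])

```text
time: 13.0
eef_pos: [0.5477, 0.1587, 0.0622]
tcp_rot: [0.572, 0.82, 0.0, 0.0]
contact_force: [0.4, -0.0, -1.7]
opening: 0.604
```

Run:
```python
from h import *
st();print(cc())
```

```text
t 13.0 p [0.5477 0.1587 0.0622] xaz 110.2 z [ 0.  0. -1.] F [ 0.4 -0.  -1.7] T [ 0.    0.01 -0.01] op 0.604 q [ 0.1   0.23  1.94  0.    0.97 -0.25]
[0.5471 0.1603 0.1047]
```

Emit:
carry_out(commands=[{"delta_pos":[0,0,0.001],"delta_rot":[0,0,0],"claw":45},{"delta_pos":[0,0,0.002],"delta_rot":[0,0,0],"claw":45},{"delta_pos":[0,0,0.002],"delta_rot":[0,0,0],"claw":45}])

```text
time: 13.25
eef_pos: [0.5481, 0.1592, 0.0604]
tcp_rot: [0.573, 0.82, 0.001, 0.0]
contact_force: [0.4, 2.4, -1.6]
opening: 0.607
```

Run:
```python
from h import *
st();print(cc())
```

```text
t 13.25 p [0.5481 0.1592 0.0604] xaz 110.1 z [ 0.001  0.002 -1.   ] F [ 0.4  2.4 -1.6] T [ 0.42 -0.09 -0.08] op 0.607 q [ 0.1   0.23  1.94  0.    0.97 -0.25]
[0.5475 0.1607 0.1029]
```

Emit:
carry_out(commands=[{"delta_pos":[0,0,0.001],"delta_rot":[0,0,0],"claw":45},{"delta_pos":[0,0,0.002],"delta_rot":[0,0,0],"claw":45},{"delta_pos":[0,0,0.002],"delta_rot":[0,0,0],"claw":45}])

```text
time: 13.5
eef_pos: [0.5481, 0.1595, 0.0584]
tcp_rot: [0.573, 0.82, 0.001, 0.0]
contact_force: [-0.2, 2.6, -0.5]
opening: 0.602
```

Run:
```python
from h import *
st();print(cc())
```

```text
t 13.5 p [0.5481 0.1595 0.0584] xaz 110.1 z [ 0.002  0.002 -1.   ] F [-0.2  2.6 -0.5] T [ 0.29  0.04 -0.14] op 0.602 q [ 0.1   0.23  1.94  0.    0.97 -0.25]
[0.5475 0.161  0.1009]
```

Emit:
carry_out(commands=[{"delta_pos":[0,0,0],"delta_rot":[0,0,0],"claw":70},{"delta_pos":[0,0,0],"delta_rot":[0,0,0],"claw":70},{"delta_pos":[0,0,0],"delta_rot":[0,0,0],"claw":70},{"delta_pos":[0,0,0],"delta_rot":[0,0,0],"claw":70}])

```text
time: 13.83
eef_pos: [0.5485, 0.1593, 0.0586]
tcp_rot: [0.573, 0.82, 0.001, 0.0]
contact_force: [-0.4, -0.3, 0.3]
opening: 0.697
```

```bash
cat >> h.py <<'E'
def crown(fn):
    snap('wrist',fn); im,W=world('wrist',fn); c=np.array([.5472,.1603]); d=np.linalg.norm(W[...,:2]-c,axis=-1)
    m=(d<.034)&(W[...,2]>.10)&(W[...,2]<.135); p=W[m]; zc=np.median(p[:,2]); q=p[np.abs(p[:,2]-zc)<.004]
    A=np.c_[q[:,:2]-c,np.ones(len(q))]; k=np.linalg.lstsq(A,q[:,2],rcond=None)[0]
    h=cv2.convexHull(q[:,:2].astype(np.float32))
    print('crown n',len(q),'z',round(k[2],4),'=> centre-neck mm (bias1.8 removed)',round((k[2]-.0018-.020-.099)*1e3,1),'tilt',np.degrees(k[:2]).round(2),'rect',cv2.minAreaRect(h))
E
python3 - <<'E'
from h import *
st();print(cc());crown('k1')
E
```

```text
t 13.83 p [0.5485 0.1593 0.0586] xaz 110.1 z [ 0.002  0.002 -1.   ] F [-0.4 -0.3  0.3] T [0.06 0.02 0.04] op 0.697 q [ 0.1   0.23  1.94  0.    0.97 -0.25]
[0.5478 0.1608 0.1011]
crown n 9157 z 0.1168 => centre-neck mm (bias1.8 removed) -4.0 tilt [ 0.12 -0.41] rect ((0.5476282238960266, 0.1609242558479309), (0.0627860501408577, 0.05543224886059761), 56.90834426879883)
```

View pics/k1.png

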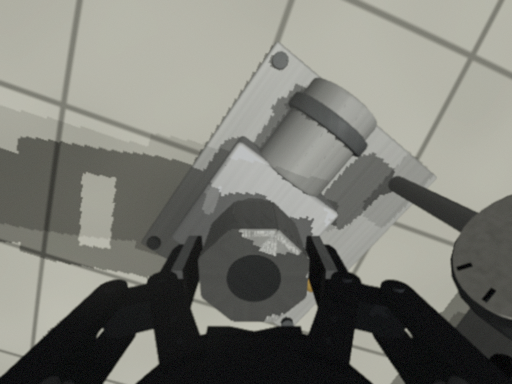

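Emit:
carry_out(commands=[{"delta_pos":[0.0015,-0.0004,0.004],"delta_rot":[0,0,0],"claw":70},{"delta_pos":[0.0015,-0.0004,0.004],"delta_rot":[0,0,0],"claw":70},{"delta_pos":[0.0015,-0.0004,0.004],"delta_rot":[0,0,0],"claw":70},{"delta_pos":[0.0015,-0.0004,0.004],"delta_rot":[0,0,0],"claw":45},{"delta_pos":[0.0015,-0.0004,0.004],"delta_rot":[0,0,0],"claw":45},{"delta_pos":[0.0015,-0.0004,0.004],"delta_rot":[0,0,0],"claw":45},{"delta_pos":[0.0015,-0.0004,0.004],"delta_rot":[0,0,0],"claw":45}], force=45)

```text
time: 14.47
eef_pos: [0.5477, 0.1607, 0.0546]
tcp_rot: [0.573, 0.82, 0.002, 0.0]
contact_force: [0.6, 0.5, -0.3]
opening: 0.606
```

Run:
```python
from h import *
st()
```

```text
t 14.47 p [0.5477 0.1607 0.0546] xaz 110.1 z [ 0.003  0.002 -1.   ] F [ 0.6  0.5 -0.3] T [ 0.08 -0.14 -0.05] op 0.606 q [ 0.11  0.24  1.95  0.    0.96 -0.25]
```

Emit:
carry_out(commands=[{"delta_pos":[0,0,-0.006],"delta_rot":[0,0,0],"claw":45},{"delta_pos":[0,0,-0.014],"delta_rot":[0,0,0],"claw":45},{"delta_pos":[0,0,-0.02],"delta_rot":[0,0,0],"claw":45},{"delta_pos":[0,0,-0.02],"delta_rot":[0,0,0],"claw":45},{"delta_pos":[0,0,-0.02],"delta_rot":[0,0,-0.12],"claw":45},{"delta_pos":[0,0,-0.02],"delta_rot":[0,0,-0.24],"claw":45},{"delta_pos":[0,0,-0.02],"delta_rot":[0,0,-0.36],"claw":45},{"delta_pos":[0,0,-0.02],"delta_rot":[0,0,-0.48],"claw":45}])

```text
time: 15.13
eef_pos: [0.5469, 0.1605, 0.0744]
tcp_rot: [0.359, 0.933, 0.001, 0.0]
contact_force: [-0.7, 0.3, -4.4]
opening: 0.606
```

```bash
sed -i 's/^C=.*/C=np.array([0,0,-.0404])/' h.py
python3 - <<'E'
from h import *
st();print(cc());gotoc([.5475,.1605,.114],185)
E
```

```text
t 15.13 p [0.5469 0.1605 0.0744] xaz 138.0 z [ 0.001  0.002 -1.   ] F [-0.7  0.3 -4.4] T [-0.01 -0.01 -0.03] op 0.606 q [ 0.11  0.21  1.94  0.    1.   -0.73]
[0.5469 0.1604 0.1148]
dp [-0.0004, 0.0004, 0.0008] dr [0.002, 0.001, -0.821] rows 6.6
```

Emit:
carry_out(commands=[{"delta_pos":[-0.0004,0.0004,0],"delta_rot":[0.002,0.001,-0.12],"claw":45},{"delta_pos":[-0.0004,0.0004,0],"delta_rot":[0.002,0.001,-0.24],"claw":45},{"delta_pos":[-0.0004,0.0004,0],"delta_rot":[0.002,0.001,-0.36],"claw":45},{"delta_pos":[-0.0004,0.0004,0],"delta_rot":[0.002,0.001,-0.48],"claw":45},{"delta_pos":[-0.0004,0.0004,0],"delta_rot":[0.002,0.001,-0.6],"claw":45},{"delta_pos":[-0.0004,0.0004,0],"delta_rot":[0.002,0.001,-0.72],"claw":45},{"delta_pos":[-0.0004,0.0004,0],"delta_rot":[0.002,0.001,-0.82],"claw":45},{"delta_pos":[-0.0004,0.0004,0],"delta_rot":[0.002,0.001,-0.82],"claw":45}])

```text
time: 15.8
eef_pos: [0.5469, 0.1604, 0.0743]
tcp_rot: [-0.044, 0.999, -0.0, -0.001]
contact_force: [0.2, -1.0, -3.5]
opening: 0.601
```

Emit:
carry_out(commands=[{"delta_pos":[0,0,0.002],"delta_rot":[0,0,0],"claw":45},{"delta_pos":[0,0,0.004],"delta_rot":[0,0,0],"claw":45},{"delta_pos":[0,0,0.006],"delta_rot":[0,0,0],"claw":45},{"delta_pos":[0,0,0.006],"delta_rot":[0,0,0],"claw":45}])

```text
time: 16.13
eef_pos: [0.5463, 0.1603, 0.0675]
tcp_rot: [-0.044, 0.999, -0.0, -0.002]
contact_force: [1.0, -0.1, -4.0]
opening: 0.602
```

Run:
```python
from h import *
st();print(cc());gotoc([.5475,.1605,.105],185)
```

```text
t 16.13 p [0.5463 0.1603 0.0675] xaz -175.0 z [-0.003 -0.    -1.   ] F [ 1.  -0.1 -4. ] T [-0.05 -0.02  0.02] op 0.602 q [ 0.11  0.22  1.94  0.    0.99 -1.55]
[0.5464 0.1603 0.1079]
dp [-0.0013, 0.0001, 0.0029] dr [-0.0, -0.003, 0.0] rows 0.1
```

Emit:
carry_out(commands=[{"delta_pos":[-0.0011,0,0.001],"delta_rot":[0,-0.003,0],"claw":45},{"delta_pos":[-0.0011,0,0.002],"delta_rot":[0,-0.003,0],"claw":45},{"delta_pos":[-0.0011,0,0.003],"delta_rot":[0,-0.003,0],"claw":45},{"delta_pos":[-0.0011,0,0.004],"delta_rot":[0,-0.003,0],"claw":45},{"delta_pos":[-0.0011,0,0.004],"delta_rot":[0,-0.003,0],"claw":45}])

```text
time: 16.55
eef_pos: [0.5472, 0.1604, 0.0632]
tcp_rot: [-0.044, 0.999, -0.0, -0.0]
contact_force: [-0.3, 0.5, -2.7]
opening: 0.603
```

Run:
```python
from h import *
st();print(cc())
```

```text
t 16.55 p [0.5472 0.1604 0.0632] xaz -175.0 z [-0.001 -0.    -1.   ] F [-0.3  0.5 -2.7] T [ 0.02 -0.02  0.02] op 0.603 q [ 0.11  0.22  1.94  0.    0.98 -1.55]
[0.5472 0.1604 0.1036]
```

Now let it down gently onto the turns and release it.

Emit:
carry_out(commands=[{"delta_pos":[0,0,0.001],"delta_rot":[0,0,0],"claw":45},{"delta_pos":[0,0,0.002],"delta_rot":[0,0,0],"claw":45},{"delta_pos":[0,0,0.002],"delta_rot":[0,0,0],"claw":45}])

```text
time: 16.8
eef_pos: [0.5475, 0.1605, 0.0622]
tcp_rot: [-0.044, 0.999, -0.0, -0.0]
contact_force: [-2.5, -0.0, 3.0]
opening: 0.603
```

Run:
```python
from h import *
st();print(cc())
```

```text
t 16.8 p [0.5475 0.1605 0.0622] xaz -175.0 z [-0. -0. -1.] F [-2.5 -0.   3. ] T [-0.08  0.36 -0.04] op 0.603 q [ 0.11  0.23  1.94 -0.    0.98 -1.55]
[0.5476 0.1605 0.1026]
```

Emit:
carry_out(commands=[{"delta_pos":[0,0,0],"delta_rot":[0,0,0],"claw":68},{"delta_pos":[0,0,0],"delta_rot":[0,0,0],"claw":68},{"delta_pos":[0,0,0],"delta_rot":[0,0,0],"claw":68}])

```text
time: 17.05
eef_pos: [0.5482, 0.1605, 0.0627]
tcp_rot: [-0.044, 0.999, 0.0, 0.001]
contact_force: [0.6, -0.2, 0.9]
opening: 0.678
```

Run:
```python
from h import *
st();crown('k2')
```

```text
t 17.05 p [0.5482 0.1605 0.0627] xaz -175.0 z [ 0.001  0.    -1.   ] F [ 0.6 -0.2  0.9] T [ 0.01  0.   -0.07] op 0.678 q [ 0.11  0.23  1.94 -0.    0.97 -1.55]
crown n 9601 z 0.1246 => centre-neck mm (bias1.8 removed) 3.8 tilt [ 0.66 -0.22] rect ((0.5458211302757263, 0.16066426038742065), (0.05659588798880577, 0.06099361181259155), 44.74776077270508)
```

View pics/k2.png

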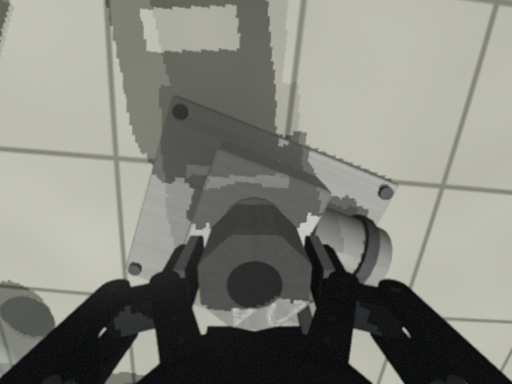

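Emit:
carry_out(commands=[{"delta_pos":[0.0006,0,0.001],"delta_rot":[0,0,0],"claw":45},{"delta_pos":[0.0006,0,0.001],"delta_rot":[0,0,0],"claw":45},{"delta_pos":[0.0006,0,0.001],"delta_rot":[0,0,0],"claw":45},{"delta_pos":[0.0006,0,0.0005],"delta_rot":[0,0,-0.1],"claw":45},{"delta_pos":[0.0006,0,0.0],"delta_rot":[0,0,-0.2],"claw":45},{"delta_pos":[0.0006,0,-0.0005],"delta_rot":[0,0,-0.3],"claw":45},{"delta_pos":[0.0006,0,-0.001],"delta_rot":[0,0,-0.4],"claw":45},{"delta_pos":[0.0006,0,-0.0015],"delta_rot":[0,0,-0.5],"claw":45}], force=30)

```text
time: 17.77
eef_pos: [0.5468, 0.1604, 0.0633]
tcp_rot: [-0.292, 0.957, 0.0, -0.0]
contact_force: [-0.6, -0.4, -3.3]
opening: 0.604
```

Run:
```python
from h import *
st()
```

```text
t 17.77 p [0.5468 0.1604 0.0633] xaz -146.1 z [-0.  0. -1.] F [-0.6 -0.4 -3.3] T [-0.04  0.    0.02] op 0.604 q [ 0.11  0.22  1.94  0.    0.98 -2.06]
```

Emit:
carry_out(commands=[{"delta_pos":[0,0,0],"delta_rot":[0,0,0],"claw":63},{"delta_pos":[0,0,0],"delta_rot":[0,0,0],"claw":63},{"delta_pos":[0,0,0],"delta_rot":[0,0,-0.08],"claw":63},{"delta_pos":[0,0,0],"delta_rot":[0,0,-0.16],"claw":63},{"delta_pos":[0,0,0],"delta_rot":[0,0,-0.24],"claw":63},{"delta_pos":[0,0,0],"delta_rot":[0,0,-0.3],"claw":63},{"delta_pos":[0,0,0],"delta_rot":[0,0,-0.3],"claw":63}])

```text
time: 18.35
eef_pos: [0.5467, 0.1604, 0.0631]
tcp_rot: [-0.431, 0.902, 0.0, -0.0]
contact_force: [0.4, -0.5, 0.4]
opening: 0.631
```

Run:
```python
from h import *
st();crown('k3')
```

```text
t 18.35 p [0.5467 0.1604 0.0631] xaz -129.0 z [-0.  0. -1.] F [ 0.4 -0.5  0.4] T [ 0.03  0.02 -0.01] op 0.631 q [ 0.11  0.22  1.94  0.    0.98 -2.35]
crown n 8542 z 0.1168 => centre-neck mm (bias1.8 removed) -4.0 tilt [0.3  0.43] rect ((0.5450519323348999, 0.15977807343006134), (0.05652175098657608, 0.05977632850408554), 89.76134490966797)
```

View pics/k3.png

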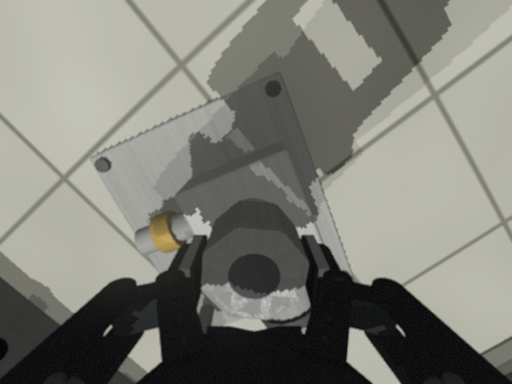

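Emit:
carry_out(commands=[{"delta_pos":[0,0,0],"delta_rot":[0,0,0],"claw":72},{"delta_pos":[0,0,0],"delta_rot":[0,0,0],"claw":72},{"delta_pos":[-0.0004,-0.0005,0.006],"delta_rot":[0,0,0],"claw":72},{"delta_pos":[-0.0004,-0.0005,0.011],"delta_rot":[0,0,0],"claw":72},{"delta_pos":[-0.0004,-0.0005,0.011],"delta_rot":[0,0,0],"claw":72},{"delta_pos":[-0.0004,-0.0005,0.011],"delta_rot":[0,0,0],"claw":63},{"delta_pos":[-0.0004,-0.0005,0.011],"delta_rot":[0,0,0],"claw":63}], force=20)

```text
time: 18.98
eef_pos: [0.5469, 0.1605, 0.0517]
tcp_rot: [-0.43, 0.903, 0.001, -0.001]
contact_force: [-1.5, 0.6, -0.0]
opening: 0.632
```

Run:
```python
from h import *
st()
```

```text
t 18.98 p [0.5469 0.1605 0.0517] xaz -129.1 z [-0.002  0.    -1.   ] F [-1.5  0.6 -0. ] T [-0.04  0.12  0.  ] op 0.632 q [ 0.11  0.24  1.95  0.    0.96 -2.35]
```

Emit:
carry_out(commands=[{"delta_pos":[0,0,0],"delta_rot":[0,0,0.1],"claw":63},{"delta_pos":[0,0,0],"delta_rot":[0,0,0.2],"claw":63},{"delta_pos":[0,0,0],"delta_rot":[0,0,0.3],"claw":63},{"delta_pos":[0,0,0],"delta_rot":[0,0,0.4],"claw":63},{"delta_pos":[0,0,0],"delta_rot":[0,0,0.5],"claw":63},{"delta_pos":[0,0,0],"delta_rot":[0,0,0.6],"claw":63},{"delta_pos":[0,0,0],"delta_rot":[0,0,0.7],"claw":63}])

```text
time: 19.57
eef_pos: [0.547, 0.1606, 0.0517]
tcp_rot: [-0.092, 0.996, 0.0, -0.001]
contact_force: [0.7, 0.5, -1.3]
opening: 0.628
```

Run:
```python
from h import *
st();crown('k4')
```

```text
t 19.57 p [0.547  0.1606 0.0517] xaz -169.5 z [-0.002  0.    -1.   ] F [ 0.7  0.5 -1.3] T [ 0.03 -0.05  0.01] op 0.628 q [ 0.11  0.24  1.94  0.    0.96 -1.65]
crown n 9643 z 0.1166 => centre-neck mm (bias1.8 removed) -4.2 tilt [1.05 0.21] rect ((0.5448632836341858, 0.16165724396705627), (0.0501488521695137, 0.06295774132013321), 21.396181106567383)
```

View pics/k4.png

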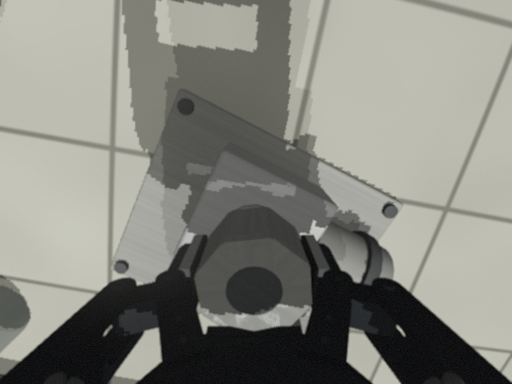

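Emit:
carry_out(commands=[{"delta_pos":[0,0,0],"delta_rot":[0,0,0],"claw":72},{"delta_pos":[0,0,0],"delta_rot":[0,0,0],"claw":72},{"delta_pos":[0,0,0],"delta_rot":[0,0,0],"claw":72}])

```text
time: 19.87
eef_pos: [0.5471, 0.1606, 0.0519]
tcp_rot: [-0.091, 0.996, 0.0, -0.001]
contact_force: [-0.3, 0.4, -0.1]
opening: 0.721
```

Run:
```python
from h import *
st();crown('k5')
```

```text
t 19.87 p [0.5471 0.1606 0.0519] xaz -169.6 z [-0.001  0.    -1.   ] F [-0.3  0.4 -0.1] T [ 0.   -0.    0.04] op 0.721 q [ 0.11  0.24  1.94  0.    0.96 -1.65]
crown n 9557 z 0.1165 => centre-neck mm (bias1.8 removed) -4.3 tilt [ 1.   -0.31] rect ((0.5458000898361206, 0.16100776195526123), (0.050405241549015045, 0.06546012312173843), 20.157184600830078)
```

View pics/k5.png

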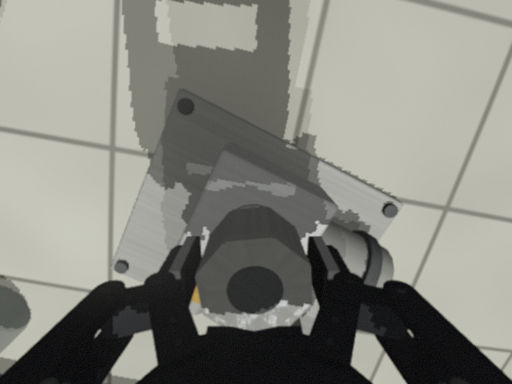

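Run:
```python
from h import *
for f in('k1','k2','k3','k4','k5'):
    im,W=world('wrist',f); c=np.array([.5472,.1605]); d=np.linalg.norm(W[...,:2]-c,axis=-1)
    m=(d<.02)&(W[...,2]>.09)&(W[...,2]<.14); p=W[m]; print(f,m.sum(),np.percentile(p[:,2],[10,50,90]).round(4))
    z=np.load(f'pics/{f}.npz'); T=(W-z['p'])@R.from_quat(z['q']).as_matrix()
    q=p; A=np.c_[q[:,:2]-c,np.ones(len(q))]; k=np.linalg.lstsq(A,q[:,2],rcond=None)[0]; print('  ',k[2],np.degrees(k[:2]))
```

```text
k1 4681 [0.1162 0.117  0.1178]
   0.1169791264848995 [ 0.20412475 -0.10189214]
k2 4888 [0.124  0.1247 0.1255]
   0.12474541898417882 [ 0.25216126 -0.34503923]
k3 4365 [0.1162 0.117  0.1178]
   0.11698203993076121 [0.00308659 0.31884584]
k4 5081 [0.116  0.1168 0.1176]
   0.11680402270450366 [0.44525637 0.21735344]
k5 5056 [0.1159 0.1167 0.1174]
   0.11666145773555511 [ 0.55484105 -0.31611024]
```

Emit:
carry_out(commands=[{"delta_pos":[0,0,0],"delta_rot":[0,0,0],"claw":62},{"delta_pos":[0,0,0],"delta_rot":[0,0,0],"claw":62},{"delta_pos":[0,0,0],"delta_rot":[0,0,0.08],"claw":62},{"delta_pos":[0,0,0],"delta_rot":[0,0,0.16],"claw":62},{"delta_pos":[0,0,0],"delta_rot":[0,0,0.24],"claw":62},{"delta_pos":[0,0,0],"delta_rot":[0,0,0.32],"claw":62}])

```text
time: 20.42
eef_pos: [0.5463, 0.1605, 0.051]
tcp_rot: [0.071, 0.997, -0.0, -0.002]
contact_force: [-0.3, -0.5, -3.2]
opening: 0.62
```

```bash
sed -i 's/d<.034/d<.02/' h.py
python3 - <<'E'
from h import *
st();crown('k6')
E
```

```text
t 20.42 p [0.5463 0.1605 0.051 ] xaz 171.9 z [-0.003  0.    -1.   ] F [-0.3 -0.5 -3.2] T [-0.08 -0.01 -0.01] op 0.62 q [ 0.11  0.24  1.95  0.    0.96 -1.32]
crown n 5008 z 0.1155 => centre-neck mm (bias1.8 removed) -5.3 tilt [ 0.14 -0.34] rect ((0.5471464991569519, 0.1602175533771515), (0.03975682333111763, 0.03964640945196152), 57.09413146972656)
```

View pics/k6.png

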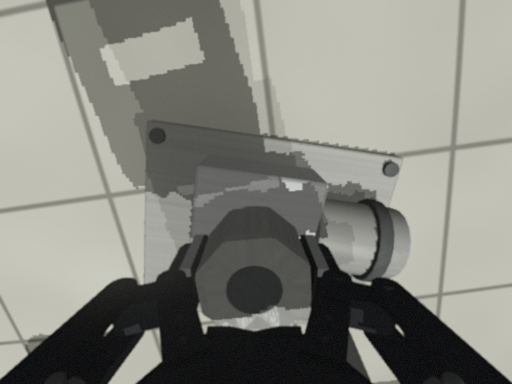

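Emit:
carry_out(commands=[{"delta_pos":[0,0,0],"delta_rot":[0,0,0.0],"claw":64},{"delta_pos":[0,0,0],"delta_rot":[0,0,0.08],"claw":64},{"delta_pos":[0,0,0],"delta_rot":[0,0,0.16],"claw":64},{"delta_pos":[0,0,0],"delta_rot":[0,0,0.24],"claw":64},{"delta_pos":[0,0,0],"delta_rot":[0,0,0.32],"claw":64},{"delta_pos":[0,0,0],"delta_rot":[0,0,0.4],"claw":64},{"delta_pos":[0,0,0],"delta_rot":[0,0,0.4],"claw":64}])

```text
time: 21.05
eef_pos: [0.5462, 0.1605, 0.0509]
tcp_rot: [0.269, 0.963, -0.0, -0.002]
contact_force: [-0.2, 0.9, -0.4]
opening: 0.644
```

Run:
```python
from h import *
st();crown('k7')
```

```text
t 21.05 p [0.5462 0.1605 0.0509] xaz 148.8 z [-0.003  0.    -1.   ] F [-0.2  0.9 -0.4] T [-0.07  0.02 -0.01] op 0.644 q [ 0.11  0.24  1.95  0.    0.96 -0.92]
crown n 4838 z 0.1137 => centre-neck mm (bias1.8 removed) -7.1 tilt [-0.3   0.66] rect ((0.5472401976585388, 0.16038300096988678), (0.039781004190444946, 0.03955943509936333), 24.744766235351562)
```

Emit:
carry_out(commands=[{"delta_pos":[-0.0008,0.0005,0],"delta_rot":[0,0.003,0.08],"claw":64},{"delta_pos":[-0.0008,0.0005,0],"delta_rot":[0,0.003,0.16],"claw":64},{"delta_pos":[-0.0008,0.0005,0],"delta_rot":[0,0.003,0.24],"claw":64},{"delta_pos":[-0.0008,0.0005,0],"delta_rot":[0,0.003,0.32],"claw":64},{"delta_pos":[-0.0008,0.0005,0],"delta_rot":[0,0.003,0.38],"claw":64},{"delta_pos":[-0.0008,0.0005,0],"delta_rot":[0,0.003,0.38],"claw":64}])

```text
time: 21.6
eef_pos: [0.5473, 0.1604, 0.0509]
tcp_rot: [0.444, 0.896, -0.0, -0.003]
contact_force: [0.4, 0.5, -2.1]
opening: 0.64
```

Run:
```python
from h import *
st();crown('k8')
```

```text
t 21.6 p [0.5473 0.1604 0.0509] xaz 127.3 z [-0.005  0.002 -1.   ] F [ 0.4  0.5 -2.1] T [ 0.06 -0.12  0.08] op 0.64 q [ 0.11  0.24  1.94  0.    0.96 -0.55]
crown n 4812 z 0.1121 => centre-neck mm (bias1.8 removed) -8.7 tilt [ 0.15 -0.03] rect ((0.5471920967102051, 0.16030606627464294), (0.039741966873407364, 0.039583176374435425), 36.83890914916992)
```

Emit:
carry_out(commands=[{"delta_pos":[0,0,0],"delta_rot":[0.002,0.004,0.05],"claw":63},{"delta_pos":[0,0,0],"delta_rot":[0.002,0.004,0.1],"claw":63},{"delta_pos":[0,0,0],"delta_rot":[0.002,0.004,0.1],"claw":63}])

```text
time: 21.9
eef_pos: [0.5474, 0.1604, 0.0511]
tcp_rot: [0.484, 0.875, -0.001, -0.004]
contact_force: [-0.2, 0.4, -0.9]
opening: 0.632
```

Run:
```python
from h import *
st();crown('k9')
```

```text
t 21.9 p [0.5474 0.1604 0.0511] xaz 122.1 z [-0.008  0.003 -1.   ] F [-0.2  0.4 -0.9] T [ 0.08 -0.03  0.86] op 0.632 q [ 0.11  0.25  1.94  0.    0.96 -0.46]
crown n 4832 z 0.1121 => centre-neck mm (bias1.8 removed) -8.7 tilt [-0.15 -0.16] rect ((0.547210156917572, 0.16029004752635956), (0.039510540664196014, 0.03987882286310196), 25.95170783996582)
```

View pics/k9.png

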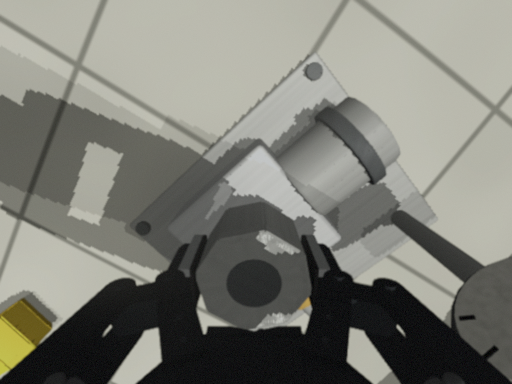

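Emit:
carry_out(commands=[{"delta_pos":[0,0,0],"delta_rot":[0,0,-0.05],"claw":85},{"delta_pos":[0,0,0],"delta_rot":[0,0,-0.05],"claw":85},{"delta_pos":[0,0,0],"delta_rot":[0,0,-0.05],"claw":85},{"delta_pos":[0,0,0],"delta_rot":[0,0,-0.05],"claw":85}])

```text
time: 22.28
eef_pos: [0.5476, 0.1604, 0.0513]
tcp_rot: [0.463, 0.887, -0.0, -0.004]
contact_force: [-0.3, -0.6, 0.2]
opening: 0.848
```

```bash
cat >> h.py <<'E'
def octa(fn):
    im,W=world('wrist',fn); c=np.array([.5472,.1604]); d=np.linalg.norm(W[...,:2]-c,axis=-1)
    zc=np.median(W[(d<.02)&(W[...,2]<.14)][:,2])
    m=((d<.032)&(np.abs(W[...,2]-zc)<.003)).astype(np.uint8); m=cv2.morphologyEx(m,cv2.MORPH_OPEN,np.ones((3,3)))
    h=cv2.convexHull(W[m>0][:,:2].astype(np.float32))[:,0]; b=[]
    for a in np.arange(0,45,.5):
        n=np.radians(a+np.arange(4)*45); w=[np.ptp(h@[np.cos(t),np.sin(t)]) for t in n]; b.append((np.sum(w),a,np.round(np.array(w)*1e3,1)))
    print('octa flats mod45',min(b,key=lambda x:x[0]), m.sum())
E
python3 - <<'E'
from h import *
st();crown('k10'); octa('k10'); octa('k1')
E
```

```text
t 22.28 p [0.5476 0.1604 0.0513] xaz 124.9 z [-0.008  0.004 -1.   ] F [-0.3 -0.6  0.2] T [-0.01 -0.05 -0.  ] op 0.848 q [ 0.11  0.25  1.94  0.01  0.96 -0.51]
crown n 4801 z 0.1118 => centre-neck mm (bias1.8 removed) -9.0 tilt [-0.01  0.04] rect ((0.5471134781837463, 0.16035760939121246), (0.039692170917987823, 0.039660777896642685), 24.759878158569336)
octa flats mod45 (np.float64(0.21131124189527478), np.float64(2.0), array([52.8, 52.5, 52.9, 53.1])) 8799
octa flats mod45 (np.float64(0.22704585828911286), np.float64(21.0), array([60.9, 56. , 53.5, 56.7])) 8769
```

View pics/k10.png

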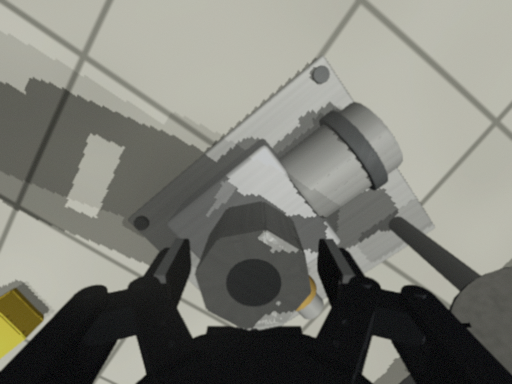

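Emit:
carry_out(commands=[{"delta_pos":[0,0,0],"delta_rot":[0.004,0.008,-0.1],"claw":85},{"delta_pos":[0,0,0],"delta_rot":[0.004,0.008,-0.21],"claw":85},{"delta_pos":[0,0,0],"delta_rot":[0.004,0.008,-0.21],"claw":85},{"delta_pos":[0,0,0],"delta_rot":[0.004,0.008,-0.21],"claw":50},{"delta_pos":[0,0,0],"delta_rot":[0.004,0.008,-0.21],"claw":50},{"delta_pos":[0,0,0],"delta_rot":[0.004,0.008,-0.21],"claw":50},{"delta_pos":[0,0,0],"delta_rot":[0.004,0.008,-0.21],"claw":50}], force=20)

```text
time: 22.92
eef_pos: [0.5475, 0.1602, 0.0514]
tcp_rot: [0.367, 0.93, 0.0, -0.009]
contact_force: [-0.3, -1.3, 0.8]
opening: 0.607
```

Run:
```python
from h import *
st()
```

```text
t 22.92 p [0.5475 0.1602 0.0514] xaz 136.9 z [-0.017  0.007 -1.   ] F [-0.3 -1.3  0.8] T [-0.18  0.08  0.05] op 0.607 q [ 0.1   0.25  1.94  0.01  0.97 -0.72]
```

Emit:
carry_out(commands=[{"delta_pos":[0,0,0],"delta_rot":[0,0,0.02],"claw":50},{"delta_pos":[0,0,0],"delta_rot":[0,0,0.04],"claw":50},{"delta_pos":[0,0,0],"delta_rot":[0,0,0.04],"claw":50}])

```text
time: 23.17
eef_pos: [0.5474, 0.1603, 0.0513]
tcp_rot: [0.385, 0.923, -0.0, -0.009]
contact_force: [1.1, 0.4, 0.6]
opening: 0.605
```

Run:
```python
from h import *
st();crown('k11')
```

```text
t 23.17 p [0.5474 0.1603 0.0513] xaz 134.6 z [-0.017  0.006 -1.   ] F [1.1 0.4 0.6] T [-0.03  0.05  0.65] op 0.605 q [ 0.1   0.25  1.94  0.01  0.97 -0.68]
crown n 4844 z 0.1118 => centre-neck mm (bias1.8 removed) -9.0 tilt [-0.02 -0.27] rect ((0.5470385551452637, 0.16019773483276367), (0.039621852338314056, 0.039815355092287064), 47.127628326416016)
```

Firm stop: torque is 0.65 N·m within 2° and the height is −9.0 mm, so the cap is home. I'll release and lift away.

Emit:
carry_out(commands=[{"delta_pos":[0,0,0],"delta_rot":[0,0,-0.02],"claw":95},{"delta_pos":[0,0,0],"delta_rot":[0,0,-0.02],"claw":95},{"delta_pos":[0,0,0],"delta_rot":[0,0,-0.02],"claw":95},{"delta_pos":[0,0,-0.02],"delta_rot":[0,0,-0.02],"claw":95},{"delta_pos":[0,0,-0.06],"delta_rot":[0,0,-0.02],"claw":95},{"delta_pos":[0,0,-0.1],"delta_rot":[0,0,-0.02],"claw":95},{"delta_pos":[0,0,-0.14],"delta_rot":[0,0,-0.02],"claw":95},{"delta_pos":[0,0,-0.14],"delta_rot":[0,0,-0.02],"claw":95}])

```text
time: 23.88
eef_pos: [0.5552, 0.1601, 0.202]
tcp_rot: [0.376, 0.926, 0.004, -0.001]
contact_force: [1.2, 0.7, 1.4]
opening: 0.951
```

Run:
```python
from h import *
st();crown('k12');octa('k12');snap('top','tf');snap('scene','sf')
```

```text
t 23.88 p [0.5552 0.1601 0.202 ] xaz 135.8 z [ 0.001  0.008 -1.   ] F [1.2 0.7 1.4] T [ 0.01 -0.06 -0.  ] op 0.951 q [ 0.1   0.08  1.83  0.01  1.23 -0.7 ]
crown n 1202 z 0.1118 => centre-neck mm (bias1.8 removed) -9.0 tilt [ 0.07 -0.15] rect ((0.5471983551979065, 0.16034451127052307), (0.03928755968809128, 0.039424262940883636), 88.58605194091797)
octa flats mod45 (np.float64(0.2082117721295486), np.float64(1.5), array([52. , 51.4, 52.3, 52.5])) 2144
```

View pics/k12.png

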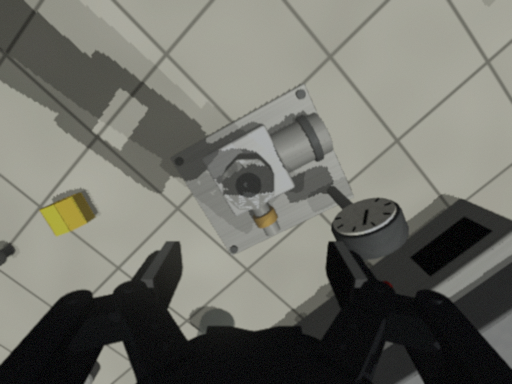

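View pics/sf.png

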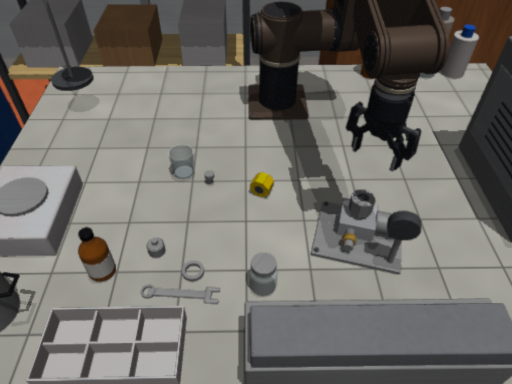

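The cap sits on the head in both views, at (245,183) in wrist and (362,203) in scene. The bystanders are where they were at the start, and nothing touches the cap.

```bash
python3 -c "
from h import *
print(ctrl.sign_off())"
```

```text
the job is handed in; nothing more can be done
None
```

The steel cap is screwed fully home on the pump head and released, and the job is handed in at about 24 s of the 64 s.

**What I did**
- I gripped the cap where it lay, tilted it and set it on the bench, where it settled upright. I then regripped it from above and placed it on the neck.
- On that first placing it fell straight into the gaps without a backward turn. I lifted it and turned it 75° in the air. I then set it on top of the turns, with its centre 3.8 mm above the neck top.
- I turned it backward about 45° until it dropped to −4.0 mm, then forward with loose jaws until it reached the stop, at 0.65–0.86 N·m.

**Last checks**
- **Cap position:** after release its centre was 9.0 mm below the neck top, as it should be when home. Tilt was under 0.2°, and the flats lay within about 1° of the angle expected at home.
- **Bystanders:** the final scene picture shows the yellow cap and the other things where they started. I judged this by eye, not by measurement.

**What disagreed**
- **Fingertips:** they stood about 40 mm farther back than the reported TCP implied. The first grasp closed above the cap without touching it, and I corrected for the offset from the camera depth.
- **Forward turn:** at the stop the loose jaws ended about 15° ahead of the cap. I regripped on the flats and turned forward again: the stop came within about 2° and the height did not change.

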